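# Unlock the parts case and pack the leaf castings

## Robot

A 6-joint arm with a two-finger parallel gripper is mounted at the origin on the work surface. World frame = base frame: x ahead of the robot, y to its left, z up, the work surface at z = 0. Lengths are in mm, angles in rad, forces in N, time in s.
With the tool pointing down it reaches from about 300 to 850 mm from the base axis. Payload 4.2 kg.
Tool frame: the origin (TCP) lies at the very end of the fingers, on their centre line; the grasp point (between the pads) lies 19 mm behind it; z points along the fingers, y is the line along which they close (so a half turn about z gives the same grasp; the last joint's range is limited). The gripper opens to 91 mm and grips with 3 to 60 N. Pads are 32 mm wide; open, the fingers measure 118 mm over their backs; the gripper's body (76 mm by 178 mm) begins 60 mm behind the grasp point.
Start: joints at [1.117, 0.32, 1.565, -0, 1.257, -0.02], TCP at [241.691, 521.759, 178.676] pointing down, gripper open.
Joint ranges: [-3.11, 3.11], [-0.84, 2.01], [0.21, 2.61], [-1.34, 4.49], [0.05, 2.63], [-2.56, 2.56]. Speed limits (rad/s): [2.57, 2.57, 3.14, 3.14, 3.14, 3.14].

## Interface

Orientations are given as a unit quaternion [w, x, y, z].
In Python, from rig import robot, vision, job_done, trace gives the robot as it stands. The module is installed in compiled form; this text tells all that it offers.
- The arm moves only by the tool send_rows, never from a script. Its argument "rows" is text: rows parted by semicolons, each of 5 numbers parted by spaces: the shift along the tool's x, y, z in mm, then the turn about the tool's z in degrees, then the opening, from 0 (shut) to 1 (fully open). A call has 1 to 8 rows; each row is the pose to reach, as a shift and turn from the pose commanded when the call began, along the tool's axes at that moment; what a row does not reach only later rows make up. A row lasts 1/12 s, in which the tool goes at most 41.7 mm and 7.16 degrees, less where a joint would pass 70% of its speed; a pose out of reach is approached as far as the arm can. A call with a gripper value outside its range is refused whole. The fingers move at their own pace and stop on an object; "newtons" is the grip in N (left out, the last holds). Time passes only in rows, so rows that repeat a pose let the fingers close. It gives the time, the measured TCP pose, the force, the opening and the grip force at its end, in the units of the state.
- robot.read_state(): the state, without advancing time (a new reading comes with each control period).
- vision.get_image(name): name is "scene" or "top"; returns a dict with "frame" (480x640x3 uint8, red, green, blue), "z_map" (480x640 float32, mm along the optical axis (not along the pixel's ray), 0 where there is no reading), "fovy" (degrees; the focal length in pixels is half the picture's height over the tangent of half this angle, whatever the lens; pixels are square), "cx", "cy" (the principal point, pixels), "k1" (the pictures are not rectified: a ray, as slopes to the right and down, at radius r is drawn at 1 + k1 r^2 times it, then the intrinsics apply), "position" and "orientation" of the camera in the world. Camera axes: x right, y down, z forward; pixel columns grow to the right and rows downward; lengths in mm; the calibration is good to about 2 mm. A picture is of the moment at which its call begins.
- job_done(): hands the job in; it is judged then, once.
Trained networks look in a picture, given as the dict that the camera call returned (one of the last four; its "shot" number tells which), for a name from the list of things; names that differ only in an ending like _2 or _b are one class to them, and where a whole thing is asked for, a point or a joint stands for the part that bears it (a point fixed in the world has none). Each returns a list of dicts, best first, with "score" (0 to 1); they miss things now and then, are a little off and sometimes report something else, mostly with a low value. They report only what shows in the picture. A call takes as long as a camera call. They do not tell look-alikes from the thing itself.
- trace(thing, picture): "pixels" (480x640 bool, what is visible of it) and "box" ([left, top, right, bottom] in pixels, round what is visible of it).
The state is a dict: "time_s": time; "joint_positions": joint angles; "qvel": joint speeds; "joint_torque": joint torques, N m; "tcp_pos": TCP position; "tcp_rot": TCP orientation; "contact_force": force on the tool from outside, world axes, zero at the start; "wrist_torque": the same for the moment, N m; "gripper_width": finger opening in mm; "grip_force": force on a finger pad.
Only numpy, scipy, OpenCV 4.12 (cv2) and the standard library are available. Lean on these libraries where they do the work, as an engineer would, in place of code of your own. Each camera call takes 0.05 s, during which the arm holds its last target. There are 200 camera calls.

## Task

Push the red release button on the closed parts case so that its T-handle pops out, turn the handle to unlatch, and swing the case's top door open all the way to its stop. Move every leaf casting from the case into the yellow crate, lying below the rim; then swing both of the crate's wire bails right in over its mouth, and stack the wooden tool caddy upright, centred and square, on the two bails. Leave the hammer, the jar and the tape roll alone.

Things in the scene. Friction and masses are not known exactly. Their poses are not given: they have to be found in the camera images.
- case: Grey steel parts case, fixed to the bench, 200 (x) x 250 (y) x 90 mm high, walls and floor 5 mm; origin under its centre, z up; the hinge of its top door is along its +x side, its front is -x. A locked T-handle holds the blue top door shut.
- lid (a joint): Angle of the case's blue top door (200 x 252 x 10 mm plate): 0 shut, grows as it opens up and away from the front, leaning back at its stop at 1.85 rad. Struts balance it: lifted to less than about 0.8 rad it stays where it is left, let go beyond about 1.1 rad it swings on to the stop by itself once nothing is in its way. Needs under 0.3 Nm. Cannot open until the T-handle is turned.
- lid_hinge (a point): Point on the door's hinge line, mid-length (door frame: x towards the hinge side, y along the hinge, z out of the door when shut). The hinge line is along the case's y axis, at the underside of the door, 90 mm above the bench.
- lid_edge (a point): Middle of the free (front) edge of the door, 200 mm from the hinge line, mid-thickness.
- release (a joint): Travel of the red push button: 0 out, 0.007 fully in. Fully in takes about 5 N; the T-handle is freed from about 5 mm on. Springs back.
- release_top (a point): Centre of the top of the red button (26 mm across, stands 9 mm proud of the black cup), 100 mm from the hinge line, 45 mm behind the T-handle's axis. Pressed straight into the door.
- handle_pop (a joint): How far the T-handle stands out: 0 stowed flush in its cup, 0.032 popped out by its own spring (5 to 8 N).
- handle_turn (a joint): Angle of the T-handle: 0 latched with its bar along the case's y axis, grows counter-clockwise seen from above, stop at 1.45; unlatched from about 1.0 rad; turn to the stop. Needs about 0.06 Nm; cannot turn while stowed. Stays where it is left.
- handle_bar (a point): Centre of the T-handle's aluminium crossbar, 90 mm long, 14 x 14 mm, on a thin stem 145 mm from the hinge line, in a black cup on the door (100 x 120 mm, x by y, its top 36 mm out from the door's underside); point's own y axis is along the bar, z along the stem. Stowed, its centre lies 27 mm out from the door's underside; popped out 59 mm, which leaves 16 mm free under the bar.
- crate: Yellow plastic crate, open on top, fixed to the bench, 200 (x) x 220 (y) x 85 mm high, walls and floor 5 mm; origin under its centre, z up. A wire bail at each y end.
- bail_l (a joint): Angle of the wire bail at the crate's +y end: 0 sticks level outward, pi lies level inward across the mouth, level with the rim (swings up and over). Stop at 0 and pi; stiff, stays where it is left (0.035 Nm).
- bail_l_bar (a point): Middle of that bail's crossbar (red sleeve): round bar 10 to 11 mm thick, 174 mm long along the crate's x axis, 45 mm from its pivot line.
- bail_l_pivot (a point): Middle of that bail's pivot line: crate frame y = +105 mm, 90 mm above the bench, along the crate's x axis.
- bail_r (a joint): Angle of the wire bail at the crate's -y end, same meaning (0 outward, pi inward).
- bail_r_bar (a point): Middle of that bail's crossbar, same sizes.
- bail_r_pivot (a point): Middle of that bail's pivot line: crate frame y = -105 mm, 90 mm above the bench.
- leaf0: Copper leaf casting, serrated blade 76 (x, long) x 40 x 8 mm with its brass pouring bar standing on it: 50 (x) x 12 mm (y), from 8 to 44 mm height, to grip by. Origin under the blade's centre, z up. About 0.2 kg. Starts in the case; may be absent.
- leaf1: Copper leaf casting, serrated blade 76 (x, long) x 40 x 8 mm with its brass pouring bar standing on it: 50 (x) x 12 mm (y), from 8 to 44 mm height, to grip by. Origin under the blade's centre, z up. About 0.2 kg. Starts in the case; may be absent.
- leaf2: Copper leaf casting, serrated blade 76 (x, long) x 40 x 8 mm with its brass pouring bar standing on it: 50 (x) x 12 mm (y), from 8 to 44 mm height, to grip by. Origin under the blade's centre, z up. About 0.2 kg. Starts in the case; may be absent.
- leaf3: Copper leaf casting, serrated blade 76 (x, long) x 40 x 8 mm with its brass pouring bar standing on it: 50 (x) x 12 mm (y), from 8 to 44 mm height, to grip by. Origin under the blade's centre, z up. About 0.2 kg. Starts in the case; may be absent.
- caddy: Wooden tool caddy, tray 100 (x) x 170 (y) x 32 mm high, with a carrying bar 14 x 14 mm along its y axis over the middle, its centre 91 mm above the underside, between end posts. Origin under its centre, z up. About 0.35 kg. Starts on the bench in front of the case or of the crate. Smaller than the crate's mouth: it needs the bails in to be stacked, then its underside is 95 mm above the bench.
- hammer: Hammer lying on the bench beyond the work, 260 mm; leave alone.
- jar: Amber jar with a black cap, 64 mm across, 85 mm high, at one side; origin under its centre; leave alone.
- tape: Yellow roll of tape, 84 mm across, 24 mm high, nearer the robot; origin under its centre; leave alone.
Things that resemble listed ones, but are neither listed nor needed, are in the scene too. Several things look just like the caddy: the one meant starts farthest to the robot's left.

How it is judged (in metres and radians):
On the way, in this order (a step that is already met when the one before it is completed fails the run):
1. The button is pushed and the T-handle has popped out (value of joint handle_pop above 0.025 m), for 0.2 s.
2. The T-handle is turned to unlatch (beyond 1.15 rad) (value of joint handle_turn above 1.15 rad), for 0.2 s.
3. The top door stands open (beyond 1.5 rad) (value of joint lid above 1.5 rad), for 0.2 s.
4. Every leaf casting lies in the crate, below the rim (x of leaf0 in the frame of crate between -0.095 and 0.095 m and y of leaf0 in the frame of crate between -0.105 and 0.105 m and z of each of leaf0, leaf1, leaf2, leaf3 in the frame of crate below 0.04 m and x of leaf1 in the frame of crate between -0.095 and 0.095 m and y of leaf1 in the frame of crate between -0.105 and 0.105 m and x of leaf2 in the frame of crate between -0.095 and 0.095 m and y of leaf2 in the frame of crate between -0.105 and 0.105 m and x of leaf3 in the frame of crate between -0.095 and 0.095 m and y of leaf3 in the frame of crate between -0.105 and 0.105 m), for 0.3 s.
5. Both bails are swung in over the crate's mouth (value of joint each of bail_l, bail_r above 2.95 rad), for 0.2 s.
At the end, for the whole second after the job is handed in: Door open (over 1.4 rad); every casting inside the crate, underside under 40 mm above its base; both bails in (over 2.95 rad); caddy at rest on the bails (85 to 105 mm up, tilt under 0.1 rad), within 30 mm of the crate's centre each way and 0.3 rad of square (all of step 4 and all of step 5 and x of caddy in the frame of crate between -0.03 and 0.03 m and y of caddy in the frame of crate between -0.03 and 0.03 m and z of caddy in the frame of crate between 0.085 and 0.105 m and angle between caddy's own z axis and vertical below 0.1 rad and angle between the y axis of caddy and the y axis of crate, either way round below 0.3 rad and linear speed of caddy below 0.02 m/s and value of joint lid above 1.4 rad); the robot touches nothing.
It fails at once if The hammer is disturbed (moved more than 40 mm) (distance of hammer from where it was at the start of the episode above 0.04 m).
It fails at once if The jar is disturbed (moved more than 40 mm) (distance of jar from where it was at the start of the episode above 0.04 m).
It fails at once if The tape is disturbed (moved more than 40 mm) (distance of tape from where it was at the start of the episode above 0.04 m).
Of leaf0, leaf1, leaf2, leaf3 only 2 to 4 are there at a start; the rules pass over those that are not, and their reading is None.
At some moment in a run one of caddy may be knocked a few centimetres aside while the robot is not near it.
Once in a run the grip may slacken for a moment while it holds something.
It also fails if it takes over 210 s, if anything falls off the work surface, if the arm or the gripper's body presses on something with over 40 N, if the wrist force passes 120 N, or if a joint passes its speed limit or range.

## Working session

There is one attempt and no reset: what is moved stays moved. The work goes in short steps, Python scripts to look and compute and a tool call to move; the robot and the scene stay as the last step left them, time stands still between calls to the robot, and variables do not carry over. Pictures are saved under pics/ and viewed, at most 14 in all, crops included, and the job is handed in when it is done.

Besides the shell and the picture viewer there is one more tool, called by a JSON object that holds its "op" and its "data", one argument or row to a line. send_rows: Moves the arm, as the interface text tells. Its arguments: {"type":"object","properties":{"rows":{"type":"string"},"newtons":{"type":"number"}},"required":["rows"]}

```bash
mkdir -p pics; cat > h.py <<'E'
import numpy as np, cv2
from rig import robot, vision, job_done, trace
from scipy.spatial.transform import Rotation as R
def rot(q): return R.from_quat([q[1],q[2],q[3],q[0]]).as_matrix()
def cloud(p):
    f=240/np.tan(np.radians(p['fovy'])/2); K=np.array([[f,0,p['cx']],[0,f,p['cy']],[0,0,1.]])
    v,u=np.mgrid[0:480,0:640]
    xy=cv2.undistortPoints(np.stack([u,v],-1).reshape(-1,1,2).astype(float),K,np.array([p['k1'],0,0,0,0.])).reshape(480,640,2)
    z=p['z_map'].astype(float); c=np.dstack([xy*z[...,None],z])
    w=c@rot(p['orientation']).T+np.array(p['position']); w[z<=0]=np.nan
    return w
def save(p,n,s=1.0,crop=None):
    im=p['frame'][...,::-1]
    if crop: l,t,r,b=crop; im=im[t:b,l:r]
    cv2.imwrite('pics/'+n,cv2.resize(im,None,fx=s,fy=s))
def st():
    s=robot.read_state(); 
    print('t',s['time_s'],'tcp',np.round(s['tcp_pos'],1),'q',np.round(s['tcp_rot'],3),'w',round(s['gripper_width'],1)); return s
def totool(d,s=None):
    s=s or robot.read_state(); return rot(s['tcp_rot']).T@np.array(d,float)
E
cat > look.py <<'E'
from h import *
s=st(); print(s['contact_force'])
print(np.round(rot(s['tcp_rot']),3))
for n in ('scene','top'):
    p=vision.get_image(n); save(p,n+'0.png'); w=cloud(p)
    print(n,p['fovy'],p['position'],p['orientation'],p['k1'])
    for t in ['case','lid','release','release_top','handle_bar','crate','bail_l','bail_r','leaf0','caddy','hammer','jar','tape']:
        try:
            for d in trace(t,p)[:4]:
                q=w[d['pixels']]; q=q[~np.isnan(q[:,0])]
                print(t,round(d['score'],2),np.array(d['box']).round().tolist(),len(q),np.round(np.median(q,0)) if len(q) else '',np.round(np.percentile(q,2,0)) if len(q) else '',np.round(np.percentile(q,98,0)) if len(q) else '')
        except Exception as e: print(t,'ERR',e)
E
python3 look.py
```

```text
t 0.0 tcp [241.4 521.3 177.8] q [-0.     0.215  0.977 -0.001] w 91.4
[-0.33199487  0.41058135 -0.74847558]
[[-0.907  0.42  -0.001]
 [ 0.42   0.907 -0.002]
 [-0.    -0.002 -1.   ]]
scene 47.27205158268258 [ 1316.89797456 -1100.26473364  1030.76809573] [-0.42986387  0.85497896  0.25417772 -0.14007753] -0.1559029130572783
case 0.96 [232.0, 236.0, 343.0, 335.0] 7252 [ 631. -244.   99.] [ 515. -320.    4.] [713. -68. 129.]
lid 0.63 [233.0, 233.0, 339.0, 310.0] 4439 [ 619. -214.  101.] [ 510. -313.   95.] [703. -68. 129.]
lid 0.49 [285.0, 254.0, 292.0, 262.0] 53 [ 606. -190.  133.] [ 594. -201.  125.] [ 615. -178.  138.]
lid 0.37 [351.0, 173.0, 404.0, 189.0] 175 [561. 360. 101.] [409. 333.  -4.] [678. 530. 108.]
lid 0.29 [265.0, 248.0, 284.0, 267.0] 121 [ 560. -197.  124.] [ 551. -234.  119.] [ 568. -154.  129.]
release_top 0.23 [234.0, 238.0, 344.0, 309.0] 4436 [ 619. -215.  101.] [ 512. -314.   95.] [703. -70. 129.]
handle_bar 0.47 [265.0, 245.0, 287.0, 267.0] 148 [ 560. -188.  124.] [ 541. -234.  115.] [ 571. -147.  129.]
handle_bar 0.31 [230.0, 236.0, 344.0, 310.0] 4553 [ 619. -214.  1
[... 2563 characters left out ...]
56.0, 288.0, 436.0, 335.0] 2692 [ 387. -320.   14.] [ 334. -403.   -1.] [ 434. -236.  101.]
caddy 0.81 [423.0, 187.0, 484.0, 258.0] 2594 [ 616. -484.   14.] [ 531. -556.   -0.] [ 699. -414.  101.]
caddy 0.73 [358.0, 290.0, 433.0, 336.0] 2535 [ 388. -320.   14.] [ 337. -403.    0.] [ 433. -236.  101.]
hammer 0.87 [224.0, 137.0, 322.0, 173.0] 1138 [810.  24.  24.] [ 771. -126.    8.] [844. 125.  31.]
hammer 0.19 [290.0, 181.0, 394.0, 274.0] 7842 [ 598. -183.  102.] [ 503. -305.   95.] [697. -64. 131.]
jar 0.81 [465.0, 283.0, 495.0, 307.0] 652 [ 423. -534.   82.] [ 395. -571.    9.] [ 452. -513.   90.]
tape 0.68 [140.0, 301.0, 170.0, 331.0] 419 [381. 312.  24.] [346. 271.  11.] [421. 346.  30.]
```

View pics/top0.png

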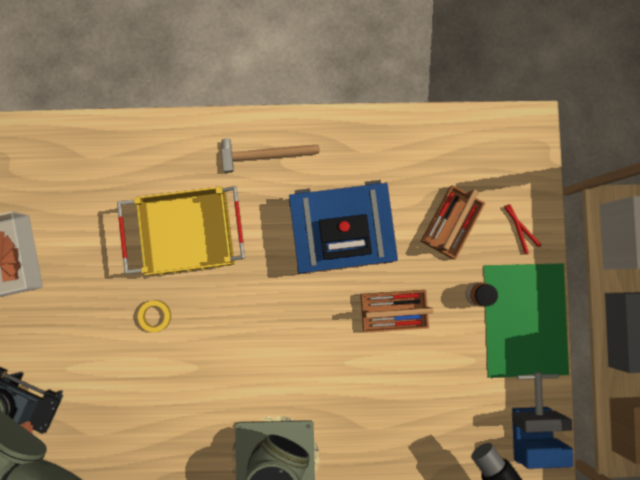

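View pics/scene0.png

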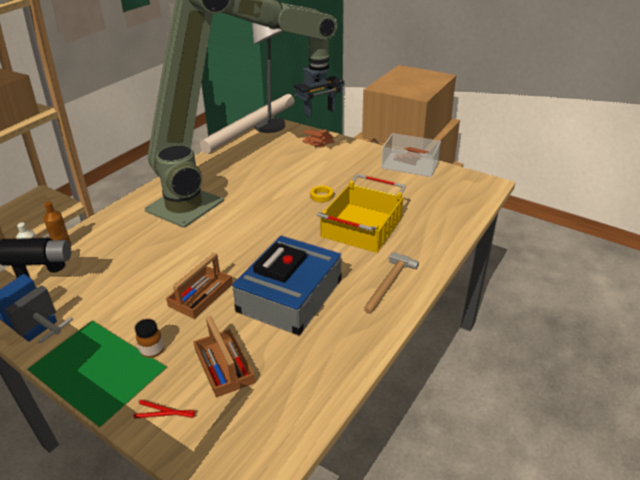

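The top view shows the case (345,228), with its button at (345,227) and handle at (347,244). The crate is at (185,230) with both bails outward at (125,235) and (238,222). There are two caddies, (395,311) and (453,222); the robot-left one is (395,311). The scene view agrees, and also shows a clear decoy box with leaf look-alikes at (410,155). Next I fit the poses.

```bash
cat > m.py <<'E'
from h import *
def rect(q):
    c,s,a=cv2.minAreaRect(q[:,:2].astype(np.float32)); return np.round(c,1),np.round(s,1),round(a,1)
def sel(w,x0,x1,y0,y1,z0,z1):
    m=(w[...,0]>x0)&(w[...,0]<x1)&(w[...,1]>y0)&(w[...,1]<y1)&(w[...,2]>z0)&(w[...,2]<z1); return m
for n in ('top','scene'):
    p=vision.get_image(n); w=cloud(p)
    for nm,b in dict(table=(420,480,-150,0)).items(): print(n,'table z',np.round(np.nanmedian(w[sel(w,420,480,-150,0,-20,20)][:,2]),2))
    m=sel(w,460,740,-340,-30,92,108)
    k=cv2.morphologyEx(m.astype(np.uint8),cv2.MORPH_OPEN,np.ones((5,5)))>0
    print('lid',rect(w[k]),np.median(w[k][:,2]))
    m=sel(w,480,730,90,340,75,100); print('crate rim',rect(w[m]),m.sum(),np.median(w[m][:,2]))
    m=sel(w,480,730,100,340,-5,15)
    k=cv2.morphologyEx(m.astype(np.uint8),cv2.MORPH_OPEN,np.ones((5,5)))>0
    f=p['frame'].astype(int); yel=(f[...,0]>140)&(f[...,2]<80)&(f[...,1]>100)
    m=sel(w,480,730,60,370,-5,12)&yel; print('crate floor',rect(w[m]),m.sum(),np.median(w[m],0))
    m=sel(w,480,730,60,370,-5,130)&yel; print('crate all yel',rect(w[m]),np.percentile(w[m][:,2],[5,95]))
    red=(f[...,0]>130)&(f[...,1]<70)&(f[...,2]<70)
    for y0,y1 in((30,130),(320,400)):
        m=sel(w,480,730,y0,y1,80,150)&red; q=w[m]; print('bail',q.mean(0).round(1) if len(q) else '',len(q), np.percentile(q,[2,98],0).round(1).tolist())
    m=sel(w,560,640,-230,-150,120,150)&red; print('button',w[m].mean(0).round(1),np.percentile(w[m][:,2],[50,95]))
    wh=(f.min(-1)>150); m=sel(w,530,590,-250,-130,110,150)&wh; print('bar',rect(w[m]),w[m].mean(0).round(1),m.sum())
    m=sel(w,300,480,-440,-210,82,115); print('caddy bar',rect(w[m]),w[m].mean(0).round(1),m.sum())
    m=sel(w,300,480,-440,-210,3,60); print('caddy all',rect(w[m]))
E
python3 m.py
```

```text
top table z 0.15
lid (array([ 605.2, -185. ]), array([209.1, 252.8]), 5.9) 100.85489024039975
crate rim (array([604.2, 222.6]), array([206.3, 250.1]), 5.0) 892 84.7937009561416
crate floor (array([597.8, 222.1]), array([201.5, 289.1]), 6.1) 4011 [599.21685913 248.51125104   4.92477933]
crate all yel (array([602.2, 217.7]), array([210.5, 298. ]), 5.8) [1.80373190e-02 8.73019855e+01]
bail [618.5  74.6 116.3] 118 [[570.5, 68.0, 109.3], [666.3, 82.0, 123.2]]
bail [588.  364.6 105. ] 159 [[539.9, 357.2, 98.6], [637.1, 373.7, 111.0]]
button [ 600.8 -185.2  135.8] [136.323839   140.49937022]
bar (array([ 556.2, -190.7]), array([ 8.9, 81.9]), 5.7) [ 556.4 -191.1  126.2] 123
caddy bar (array([ 384.5, -321.3]), array([ 14.7, 171.1]), 2.4) [ 384.6 -320.2   97.5] 402
caddy all (array([ 389.9, -325. ]), array([229.5, 179.8]), 89.9)
scene table z nan
lid (array([ 604.6, -187.6]), array([208.8, 256.7]), 5.4) 100.14068059437852
crate rim (array([605.2, 217.8]), array([203.1, 254.3]), 6.0) 484 82.63139638379744
crate floor (array([606.5, 218.5]), array([204. , 238.4]), 5.1) 995 [585.92643965 263.10371341   4.18663574]
crate all yel (array([605.8, 220.2]), array([206.6, 300.4]), 5.5) [ 1.07494279 85.83311052]
bail [617.9  68.9 112.3] 95 [[571.5, 61.8, 103.9], [669.1, 75.0, 117.8]]
bail [589.4 359.9 101.9] 61 [[540.0, 350.8, 96.4], [636.2, 369.1, 107.3]]
button [ 603.6 -190.9  134.1] [134.39228298 137.58137488]
bar (array([ 557. , -193.3]), array([13.8, 88. ]), 4.8) [ 558.7 -193.6  125.2] 57
caddy bar (array([ 387.3, -324.7]), array([ 22.3, 172.6]), 2.8) [ 388.8 -330.6   93.9] 346
caddy all (array([ 392.7, -325.1]), array([225.8, 174.7]), 89.9)
  return np.nanmean(a, axis, out=out, keepdims=keepdims)
```

```bash
cat > go.py <<'E'
# usage: go.py x y z phi_deg : shift in tool axes to bring TCP there
import sys; from h import *
s=st(); T=[float(a) for a in sys.argv[1:5]]
Rm=rot(s['tcp_rot']); phi=np.degrees(np.arctan2(Rm[1,1],Rm[0,1]))
print('phi',phi.round(1),'shift',(Rm.T@(np.array(T[:3])-s['tcp_pos'])).round(1),'turn',round(phi-T[3],1),'j',np.round(s['joint_positions'],2),'F',np.round(s['contact_force'],1))
E
python3 go.py 602 -188 180 5.6
```

```text
t 1.5 tcp [241.7 521.8 178.7] q [0.    0.215 0.977 0.   ] w 91.4
phi 65.1 shift [-625.3 -492.6   -1.4] turn 59.5 j [ 1.12  0.32  1.56 -0.    1.26 -0.02] F [0.6 0.4 1. ]
```

{"op": "send_rows", "data": {
  "rows": "-30 -25 0 7 0;-62 -50 0 14 0;-94 -75 0 21 0;-126 -100 0 28 0;-158 -125 0 35 0;-190 -150 0 42 0;-222 -175 0 49 0;-254 -200 0 56 0",
  "newtons": 30
}}

```text
time_s: 2.17
tcp_pos: [388.6, 231.8, 178.9]
tcp_rot: [0.0, 0.651, 0.759, 0.0]
contact_force: [1.4, -0.0, 0.0]
gripper_width: 40.5
grip_force: 0.0
```

```bash
python3 go.py 602 -188 180 5.6
```

```text
t 2.1667 tcp [388.6 231.8 178.9] q [0.    0.651 0.759 0.   ] w 40.5
phi 8.8 shift [-447.5  146.5   -1.1] turn 3.2 j [0.51 0.13 1.82 0.   1.19 0.36] F [ 1.4 -0.   0. ]
```

{"op": "send_rows", "data": {
  "rows": "-38 12 0 3.5 0;-78 26 0 3.5 0;-117 39 0 3.5 0;-156 52 0 3.5 0;-195 65 0 3.5 0;-234 78 0 3.5 0;-273 91 0 3.5 0;-310 103 0 3.5 0"
}}

```text
time_s: 2.83
tcp_pos: [539.8, -58.5, 178.8]
tcp_rot: [0.0, 0.672, 0.741, 0.0]
contact_force: [1.7, 0.1, 0.3]
gripper_width: 0.2
grip_force: 0.0
```

```bash
python3 go.py 602 -188 150 5.6
```

```text
t 2.8333 tcp [539.8 -58.5 178.8] q [0.    0.672 0.741 0.   ] w 0.2
phi 5.6 shift [-135.    49.2   28.9] turn 0.0 j [-0.13  0.27  1.64  0.    1.23 -0.23] F [1.7 0.1 0.3]
```

{"op": "send_rows", "data": {
  "rows": "-35 13 0 0 0;-70 26 5 0 0;-105 39 15 0 0;-133 49 28 0 0;-133 49 28 0 0;-133 49 38 0 0;-133 49 46 0 0;-133 49 51 0 0"
}}

```text
time_s: 3.5
tcp_pos: [599.9, -182.4, 126.5]
tcp_rot: [-0.001, 0.671, 0.741, -0.0]
contact_force: [-0.2, -0.9, 0.4]
gripper_width: 0.4
grip_force: 0.0
```

{"op": "send_rows", "data": {
  "rows": "0 0 0.5 0 0;0 0 0.5 0 0;0 0 0.5 0 0;0 0 -25 0 0;0 0 -55 0 0;0 0 -55 0 0.6"
}}

```text
time_s: 4.0
tcp_pos: [604.4, -184.4, 189.6]
tcp_rot: [0.006, 0.671, 0.741, 0.003]
contact_force: [0.8, -0.7, 0.1]
gripper_width: 4.9
grip_force: 0.0
```

```bash
cat m.py | sed 's/530,590,-250,-130,110,150)&wh/520,600,-260,-120,110,180)\&wh/' > m2.py; python3 m2.py | grep -E "bar|button"; python3 go.py 557 -192 200 5.6
```

```text
t 4.05 tcp [ 603.3 -184.   187.1] q [0.004 0.671 0.741 0.002] w 8.3
phi 5.7 shift [ -3.4 -46.7 -13.3] turn 0.1 j [-0.31  0.4   1.42  0.    1.31 -0.41] F [ 0.3 -0.  -0.1]m2.py:21: RuntimeWarning: Mean of empty slice.
  m=sel(w,560,640,-230,-150,120,150)&red; print('button',w[m].mean(0).round(1),np.percentile(w[m][:,2],[50,95]))
  ret = um.true_divide(
Traceback (most recent call last):
  File "m2.py", line 21, in <module>
    m=sel(w,560,640,-230,-150,120,150)&red; print('button',w[m].mean(0).round(1),np.percentile(w[m][:,2],[50,95]))
                                                                                 ~~~~~~~~~~~~~^^^^^^^^^^^^^^^^^^^
IndexError: index -1 is out of bounds for axis 0 with size 0
```

```bash
cat > bar.py <<'E'
from h import *
p=vision.get_image('scene'); w=cloud(p)
import sys
for d in trace('handle_bar',p)[:2]:
    q=w[d['pixels']]; q=q[~np.isnan(q[:,0])]; print(d['score'],d['box'],q.mean(0).round(1),np.percentile(q,[5,95],0).round(1).tolist())
save(p,sys.argv[1],4,(220,215,370,325))
E
python3 bar.py s1.png; python3 go.py 557 -192 200 5.6
```

```text
0.63 [262.6, 248.2, 282.6, 266.9] [ 559.4 -192.3  123.8] [[550.6, -232.8, 118.4], [566.5, -152.9, 128.0]]
t 4.15 tcp [ 600.9 -183.4  183.2] q [0.001 0.671 0.741 0.   ] w 16.4
phi 5.7 shift [ -4.2 -44.5 -16.8] turn 0.1 j [-0.31  0.4   1.43  0.    1.31 -0.41] F [-0.5 -0.4 -0.4]
```

View pics/s1.png

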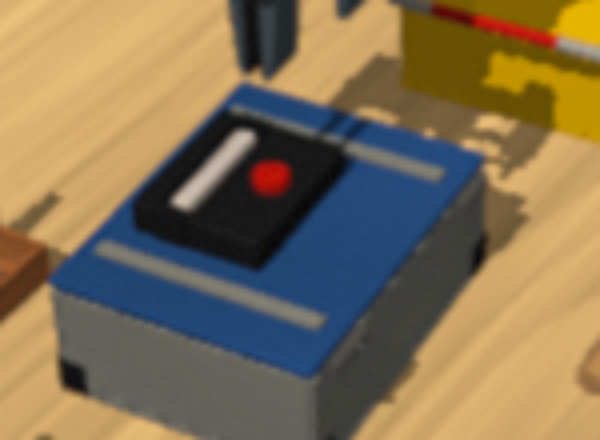

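The crop shows the bar still stowed and the button out, so the press did not take. I check the TCP projection, then press again and read while holding.

```bash
cat >> h.py <<'E'
def proj(p,X):
    c=rot(p['orientation']).T@(np.array(X,float)-np.array(p['position'])); a=c[:2]/c[2]; a=a*(1+p['k1']*(a@a))
    f=240/np.tan(np.radians(p['fovy'])/2); return (a*f+[p['cx'],p['cy']]).round(1)
E
python3 - <<'E'
from h import *
s=st()
for n in('scene','top'):
    p=vision.get_image(n); print(n,'tcp',proj(p,s['tcp_pos']),'btn',proj(p,[602,-188,135]))
E
python3 go.py 602 -188 145 5.6
```

```text
t 4.15 tcp [ 600.9 -183.4  183.2] q [0.001 0.671 0.741 0.   ] w 16.4
scene tcp [287.  242.2] btn [287.2 257.8]
top tcp [345.  224.1] btn [345.2 225.4]
t 4.25 tcp [ 600.2 -183.3  181.7] q [-0.001  0.671  0.741 -0.   ] w 24.5
phi 5.7 shift [-4.9  1.4 36.7] turn 0.1 j [-0.31  0.4   1.43  0.    1.31 -0.41] F [-0.5  0.5 -1. ]
```

```bash
python3 - <<'E'
from h import *
s=st()
for n in('scene','top'):
    p=vision.get_image(n); w=cloud(p)
    m=(abs(w[...,0]-600)<80)&(abs(w[...,1]+184)<80)&(w[...,2]>150)&(w[...,2]<400)
    q=w[m]; print(n,m.sum(),np.sort(q[:,2])[:12].round(1))
    if n=='scene':
        for lo in range(170,260,10):
            k=q[(q[:,2]>=lo)&(q[:,2]<lo+10)]
            if len(k): print(lo,len(k),k.min(0).round(0),k.max(0).round(0))
save(p,'t1.png',3,(290,130,450,290))
p=vision.get_image('scene'); save(p,'s2.png',3,(220,130,400,290))
E
```

```text
t 4.25 tcp [ 600.2 -183.3  181.7] q [-0.001  0.671  0.741 -0.   ] w 24.5
scene 2269 [216.  216.2 216.5 216.6 217.  217.3 217.5 218.5 219.1 219.3 219.6 219.9]
210 12 [ 583. -200.  216.] [ 621. -172.  220.]
220 59 [ 580. -205.  220.] [ 626. -166.  230.]
230 62 [ 583. -203.  230.] [ 625. -165.  240.]
240 65 [ 580. -206.  240.] [ 627. -168.  250.]
250 67 [ 579. -205.  250.] [ 626. -162.  260.]
top 980 [297.3 297.9 298.7 299.8 302.4 303.8 306.9 307.  307.4 307.5 307.7 307.8]
```

View pics/s2.png

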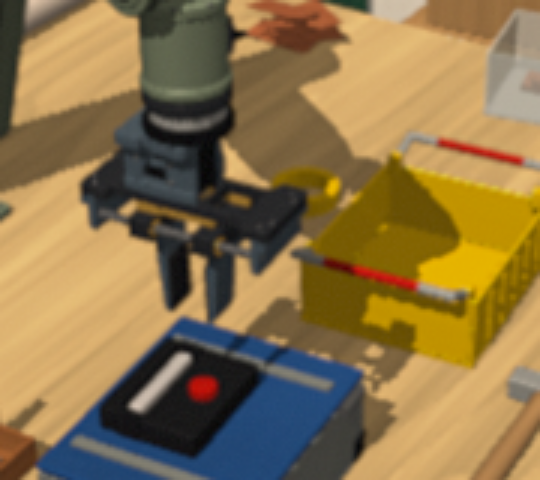

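The view shows the fingertips at (292,235), well above where the reported TCP projects (287,242). The tips seem about 30 mm higher than the state says, so I find the offset by contact.

{"op": "send_rows", "data": {
  "rows": "-4 1 20 0 0;-4 1 40 0 0;-4 1 55 0 0;-4 1 64 0 0;-4 1 67 0 0;-4 1 70 0 0;-4 1 70 0 0;-4 1 70 0 0"
}}

```text
time_s: 5.07
tcp_pos: [602.8, -187.7, 113.4]
tcp_rot: [0.001, 0.671, 0.741, 0.0]
contact_force: [-0.0, -0.1, 0.9]
gripper_width: 0.5
grip_force: 0.0
```

{"op": "send_rows", "data": {
  "rows": "0 0 2 0 0;0 0 4 0 0;0 0 4 0 0;0 0 4 0 0"
}}

```text
time_s: 5.4
tcp_pos: [602.3, -187.6, 108.7]
tcp_rot: [0.0, 0.671, 0.741, 0.0]
contact_force: [-0.4, 0.0, 0.5]
gripper_width: 0.5
grip_force: 0.0
```

{"op": "send_rows", "data": {
  "rows": "0 0 2 0 0;0 0 4 0 0;0 0 4 0 0;0 0 4 0 0"
}}

```text
time_s: 5.73
tcp_pos: [602.2, -187.5, 104.4]
tcp_rot: [-0.0, 0.671, 0.741, -0.0]
contact_force: [0.5, 0.6, 0.5]
gripper_width: 0.6
grip_force: 0.0
```

```bash
python3 - <<'E'
from h import *
s=st(); print(s['contact_force'])
p=vision.get_image('scene'); w=cloud(p)
m=(abs(w[...,0]-600)<60)&(abs(w[...,1]+184)<60)&(w[...,2]>105)&(w[...,2]<200)
q=w[m]
for lo in range(105,170,5):
    k=q[(q[:,2]>=lo)&(q[:,2]<lo+5)]
    if len(k): print(lo,len(k),k.min(0).round(0),k.max(0).round(0))
save(p,'s3.png',4,(240,200,340,300))
E
```

```text
t 5.7333 tcp [ 602.2 -187.5  104.4] q [-0.     0.671  0.741 -0.   ] w 0.6
[0.48936592 0.60387379 0.53123743]
105 31 [ 600. -243.  105.] [ 632. -125.  110.]
110 41 [ 543. -244.  111.] [ 634. -132.  115.]
115 68 [ 541. -244.  115.] [ 633. -138.  120.]
120 263 [ 540. -244.  120.] [ 634. -129.  125.]
125 365 [ 541. -244.  125.] [ 632. -126.  130.]
130 29 [ 594. -233.  130.] [ 618. -142.  135.]
135 10 [ 603. -203.  135.] [ 614. -177.  138.]
140 10 [ 597. -206.  140.] [ 610. -172.  144.]
145 15 [ 597. -207.  145.] [ 614. -171.  149.]
150 22 [ 596. -207.  150.] [ 615. -174.  155.]
155 18 [ 597. -209.  156.] [ 616. -172.  160.]
160 17 [ 595. -208.  160.] [ 616. -174.  165.]
165 20 [ 592. -208.  165.] [ 617. -174.  170.]
```

View pics/s3.png

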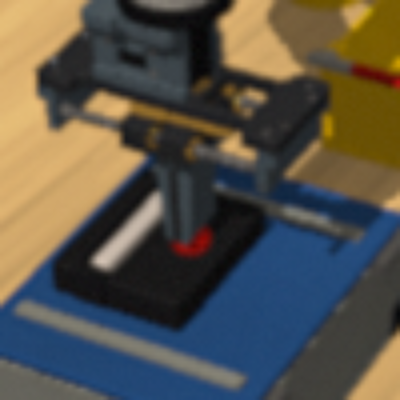

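The fingertips are just above the button at crop (190,230) while the state reads z = 104, so the offset is about +32 mm. I continue the press.

{"op": "send_rows", "data": {
  "rows": "0 0 2 0 0;0 0 4 0 0;0 0 5 0 0;0 0 5 0 0"
}}

```text
time_s: 6.12
tcp_pos: [602.3, -187.6, 100.2]
tcp_rot: [0.0, 0.671, 0.741, 0.0]
contact_force: [-1.4, 0.7, 3.8]
gripper_width: 0.5
grip_force: 1.8
```

{"op": "send_rows", "data": {
  "rows": "0 0 2 0 0;0 0 4 0 0;0 0 4 0 0;0 0 4 0 0"
}}

```text
time_s: 6.45
tcp_pos: [602.4, -187.6, 96.1]
tcp_rot: [0.0, 0.671, 0.741, 0.0]
contact_force: [-0.8, -0.6, 3.5]
gripper_width: 0.8
grip_force: 1.7
```

```bash
sed -i '/^save/d' bar.py; python3 bar.py
```

```text
0.75 [263.5, 239.2, 280.3, 262.4] [ 560.2 -200.8  147.1] [[550.5, -233.9, 116.3], [567.4, -169.7, 158.3]]
```

{"op": "send_rows", "data": {
  "rows": "0 0 -25 0 0;0 0 -60 0 0.5;0 -20 -65 0 0.5;0 -45 -65 0 0.5;0 -45 -65 0 0.5;0 -45 -45 0 0.5;0 -45 -25 0 0.5;0 -45 -15 0 0.5"
}}

```text
time_s: 7.22
tcp_pos: [556.3, -191.5, 108.0]
tcp_rot: [-0.002, 0.672, 0.741, -0.001]
contact_force: [-0.8, -0.2, 0.1]
gripper_width: 44.0
grip_force: 0.0
```

```bash
python3 bar.py; python3 go.py 557 -192 103 5.6
```

```text
0.58 [262.8, 242.9, 273.9, 259.6] [ 560.7 -207.5  146.2] [[551.3, -236.3, 116.7], [567.3, -184.5, 158.4]]
0.55 [354.6, 175.0, 405.8, 189.8] [566.1 356.9 102.5] [[505.1, 340.4, 97.4], [638.4, 368.2, 108.0]]
t 7.3167 tcp [ 556.2 -191.4  108.1] q [-0.002  0.671  0.741 -0.001] w 45.4
phi 5.6 shift [-0.7  0.8  5.1] turn 0.0 j [-0.35  0.39  1.64  0.    1.12 -0.45] F [-0.9 -0.9  0.1]
```

{"op": "send_rows", "data": {
  "rows": "0 0 5 0 0.5;0 0 5 0 0;0 0 5 0 0;0 0 5 0 0;0 0 5 0 0;0 0 5 0 0",
  "newtons": 15
}}

```text
time_s: 7.82
tcp_pos: [557.6, -192.1, 106.2]
tcp_rot: [0.0, 0.671, 0.741, 0.0]
contact_force: [-4.9, -0.6, 3.5]
gripper_width: 15.0
grip_force: 2.6
```

```bash
python3 go.py 557 -192 103 5.6
```

```text
t 7.8167 tcp [ 557.6 -192.1  106.2] q [0.    0.671 0.741 0.   ] w 15.0
phi 5.7 shift [ 0.2 -0.6  3.2] turn 0.1 j [-0.35  0.4   1.64 -0.    1.11 -0.45] F [-4.9 -0.6  3.5]
```

{"op": "send_rows", "data": {
  "rows": "0 -1.5 0 0 0;0 -1.5 0 -7 0;0 -1.5 0 -14 0;0 -1.5 0 -21 0;0 -1.5 0 -28 0;0 -1.5 0 -35 0;0 -1.5 0 -42 0;0 -1.5 0 -49 0"
}}

```text
time_s: 8.48
tcp_pos: [557.4, -191.7, 106.2]
tcp_rot: [0.002, 0.301, 0.954, 0.001]
contact_force: [3.0, 0.9, -0.0]
gripper_width: 14.4
grip_force: 15.0
```

{"op": "send_rows", "data": {
  "rows": "0 0 0 -7 0;0 0 0 -14 0;0 0 0 -21 0;0 0 0 -28 0;0 0 0 -34 0;0 0 0 -34 0;0 0 0 -34 0"
}}

```text
time_s: 9.07
tcp_pos: [557.5, -191.2, 106.2]
tcp_rot: [0.002, 0.013, 1.0, 0.001]
contact_force: [3.9, 4.2, 0.4]
gripper_width: 14.0
grip_force: 15.0
```

```bash
python3 go.py 557 -192 103 88; python3 - <<'E'
from h import *
s=robot.read_state(); print(s['wrist_torque'])
p=vision.get_image('scene'); save(p,'s4.png',4,(220,190,370,310))
E
```

```text
t 9.0667 tcp [ 557.5 -191.2  106.2] q [0.002 0.013 1.    0.001] w 14.0
phi 88.5 shift [ 0.5 -0.8  3.2] turn 0.5 j [-0.35  0.39  1.64  0.    1.1  -1.9 ] F [3.9 4.2 0.4]
[ 0.94538274 -0.74615787  0.01862254]
```

View pics/s4.png

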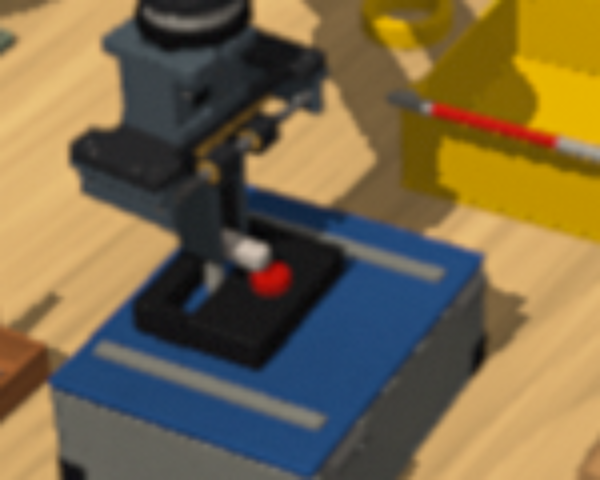

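{"op": "send_rows", "data": {
  "rows": "-2.5 0.3 -7 0 0;-6.5 0.8 -14.2 0 0;-14.5 1.8 -27.6 0 0;-23.7 3 -40.3 0 0;-34.1 4.2 -51.8 0 0;-45.6 5.7 -62.3 0 0;-58.1 7.2 -71.6 0 0;-58.1 7.2 -71.6 0 0",
  "newtons": 8
}}

```text
time_s: 9.78
tcp_pos: [615.3, -185.8, 179.2]
tcp_rot: [0.0, 0.012, 1.0, 0.0]
contact_force: [-2.4, 3.2, 5.1]
gripper_width: 14.3
grip_force: 8.0
```

```bash
python3 go.py 557 -192 103 88; python3 bar.py
```

```text
t 9.7833 tcp [ 615.3 -185.8  179.2] q [0.    0.012 1.    0.   ] w 14.3
phi 88.6 shift [58.2 -7.6 76.2] turn 0.6 j [-0.31  0.43  1.4   0.    1.32 -1.86] F [-2.4  3.2  5.1]
```

{"op": "send_rows", "data": {
  "rows": "-13.4 1.7 -8 0 0;-27.5 3.5 -14.5 0 0;-42 5.3 -19.7 0 0;-57.3 7.2 -23.3 0 0;-72.6 9 -25.4 0 0;-88 11 -26 0 0;-100 12.5 -25 0 0;-100 12.5 -25 0 0"
}}

```text
time_s: 10.55
tcp_pos: [717.5, -176.1, 204.4]
tcp_rot: [0.003, 0.012, 1.0, -0.0]
contact_force: [0.7, 3.3, 10.0]
gripper_width: 15.5
grip_force: 8.3
```

```bash
python3 go.py 557 -192 103 88; python3 - <<'E'
from h import *
p=vision.get_image('scene'); save(p,'s5.png',3,(220,130,400,310))
E
```

```text
t 10.55 tcp [ 717.5 -176.1  204.4] q [ 0.003  0.012  1.    -0.   ] w 15.5
phi 88.6 shift [160.7 -19.7 100.4] turn 0.6 j [-0.26  0.58  1.08  0.    1.48 -1.8 ] F [ 0.7  3.3 10. ]
```

View pics/s5.png

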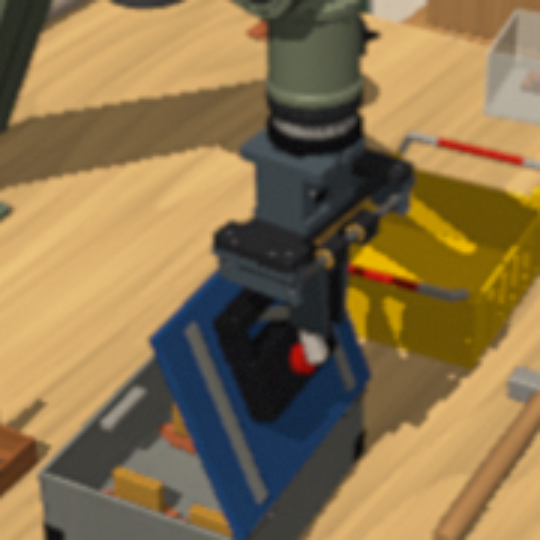

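The view shows the door at about 1.2 rad with castings in the case at (140,490), (190,430) and (210,520). I release and rise.

{"op": "send_rows", "data": {
  "rows": "0 0 0 0 0.6;0 0 0 0 0.6;0 0 0 0 0.6;-5 0 -10 0 0.6;-8 0 -30 0 0.6;-10 0 -60 0 0.6;-10 0 -90 0 0.6;-10 0 -110 0 0.6"
}}

```text
time_s: 11.27
tcp_pos: [724.5, -177.4, 314.5]
tcp_rot: [0.001, 0.012, 1.0, -0.001]
contact_force: [0.1, 0.2, 0.6]
gripper_width: 54.6
grip_force: 0.0
```

{"op": "send_rows", "data": {
  "rows": "30 20 0 0 0.6;60 50 0 0 0.6;95 80 0 0 0.6;130 110 0 0 0.6;165 140 0 0 0.6;200 170 0 0 0.6;220 190 0 0 0.6"
}}

```text
time_s: 11.85
tcp_pos: [510.3, 15.3, 311.5]
tcp_rot: [-0.001, 0.013, 1.0, -0.0]
contact_force: [0.4, 0.4, 1.0]
gripper_width: 54.5
grip_force: 0.0
```

```bash
python3 - <<'E'
from h import *
st()
for n in('top','scene'):
    p=vision.get_image(n); w=cloud(p)
    f=p['frame'].astype(int)
    save(p,n+'6.png',3,(270,160,430,300) if n=='top' else (200,190,380,350))
    for t in('leaf0','lid','caddy'):
        for d in trace(t,p)[:5]:
            q=w[d['pixels']]; q=q[~np.isnan(q[:,0])]
            if len(q): print(n,t,round(d['score'],2),np.round(d['box']).tolist(),len(q),np.median(q,0).round(),np.percentile(q,[3,97],0).round().tolist())
E
```

```text
t 11.85 tcp [510.3  15.3 311.5] q [-0.001  0.013  1.    -0.   ] w 54.5
top leaf0 0.89 [354.0, 231.0, 372.0, 264.0] 375 [ 560. -238.   13.] [[525.0, -258.0, 4.0], [599.0, -223.0, 52.0]]
top leaf0 0.84 [314.0, 199.0, 327.0, 227.0] 321 [ 639. -128.   14.] [[606.0, -145.0, 6.0], [679.0, -113.0, 53.0]]
top leaf0 0.6 [313.0, 236.0, 329.0, 265.0] 333 [ 546. -131.   13.] [[513.0, -148.0, 7.0], [583.0, -114.0, 52.0]]
top lid 0.55 [284.0, 130.0, 396.0, 192.0] 4752 [ 736. -168.  222.] [[699.0, -289.0, 98.0], [783.0, -54.0, 282.0]]
top lid 0.26 [223.0, 136.0, 314.0, 171.0] 824 [809.  58.  25.] [[767.0, -93.0, 16.0], [840.0, 122.0, 31.0]]
top caddy 0.94 [422.0, 186.0, 483.0, 259.0] 2602 [ 616. -484.   15.] [[536.0, -551.0, 0.0], [697.0, -419.0, 100.0]]
top caddy 0.44 [312.0, 200.0, 328.0, 231.0] 342 [ 638. -128.   14.] [[605.0, -145.0, 6.0], [678.0, -111.0, 52.0]]
top caddy 0.17 [223.0, 136.0, 314.0, 170.0] 1003 [811.  51.  24.] [[771.0, -99.0, 8.0], [843.0, 123.0, 31.0]]
scene leaf0 0.76 [260.0, 287.0, 279.0, 302.0] 196 [ 569. -247.   37.] [[540.0, -252.0, 6.0], [590.0, -229.0, 51.0]]
scene leaf0 0.73 [297.0, 203.0, 362.0, 312.0] 2436 [ 764. -207.  230.] [[663.0, -299.0, 16.0], [803.0, -5.0, 281.0]]
scene leaf0 0.62 [286.0, 299.0, 299.0, 310.0] 119 [ 653. -250.   46.] [[630.0, -255.0, 33.0], [677.0, -241.0, 50.0]]
scene leaf0 0.21 [354.0, 172.0, 402.0, 190.0] 135 [605. 360. 102.] [[506.0, 350.0, 8.0], [678.0, 500.0, 108.0]]
scene lid 0.67 [297.0, 201.0, 365.0, 311.0] 2335 [ 764. -213.  233.] [[719.0, -299.0, 100.0], [802.0, -73.0, 281.0]]
scene caddy 0.75 [346.0, 241.0, 366.0, 270.0] 211 [ 799. -171.  221.] [[777.0, -180.0, 176.0], [814.0, -155.0, 256.0]]
scene caddy 0.73 [193.0, 318.0, 252.0, 398.0] 2732 [ 623. -493.   16.] [[532.0, -561.0, 1.0], [704.0, -417.0, 99.0]]
scene caddy 0.64 [169.0, 256.0, 231.0, 315.0] 2236 [ 388. -324.   17.] [[338.0, -409.0, 1.0], [438.0, -241.0, 97.0]]
```

View pics/top6.png

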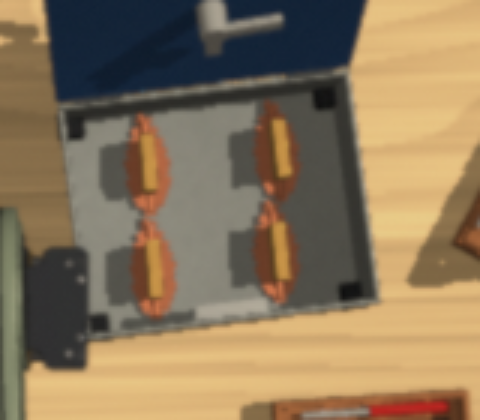

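The top view shows four castings at crop (148,162), (153,268), (281,148), (280,250), with the door open beyond the top edge.

```bash
cat > leaf.py <<'E'
from h import *
from scipy.ndimage import label
for n in('top','scene'):
    p=vision.get_image(n); w=cloud(p); hsv=cv2.cvtColor(p['frame'],cv2.COLOR_RGB2HSV)
    m=(w[...,0]>490)&(w[...,0]<710)&(w[...,1]>-320)&(w[...,1]<-60)&(w[...,2]>38)&(w[...,2]<60)&(hsv[...,1]>90)
    L,k=label(m)
    for i in range(1,k+1):
        q=w[L==i]
        if len(q)<25: continue
        c,s,a=cv2.minAreaRect(q[:,:2].astype(np.float32)); v=np.linalg.svd(q[:,:2]-q[:,:2].mean(0))[2][0]
        print(n,len(q),'c',np.round(c,1),np.round(s,1),'mean',q.mean(0).round(1),'ang',np.degrees(np.arctan2(v[1],v[0])).round(1)%180)
E
python3 leaf.py
```

```text
top 96 c [ 651.2 -243.8] [48.3 12.9] mean [ 651.  -243.3   48.4] ang 5.300000000000011
top 86 c [ 640.4 -128.6] [47.9 11.7] mean [ 640.2 -128.4   48.7] ang 3.0999999999999943
top 97 c [ 561.7 -240.6] [49.4 12.4] mean [ 561.5 -240.    48.1] ang 4.300000000000011
top 88 c [ 549.4 -131.1] [47.7 12.1] mean [ 549.5 -130.9   48.6] ang 2.5999999999999943
scene 78 c [ 551.3 -133.5] [50.3 18.4] mean [ 552.4 -135.6   46.3] ang 2.5
scene 25 c [ 625.9 -133.7] [11.5 15.6] mean [ 626.5 -134.5   46.4] ang 158.4
scene 98 c [ 563.5 -244.4] [52.9 15.3] mean [ 565.3 -245.4   45.6] ang 5.7
scene 98 c [ 653.6 -246.4] [51.9 18.6] mean [ 654.1 -248.5   45.9] ang 4.8
```

```bash
python3 go.py 550 -132 30 93
```

```text
t 12.35 tcp [513.5  14.3 311.6] q [-0.     0.013  1.    -0.   ] w 54.5
phi 88.6 shift [ -40.4 -145.3  281.6] turn -4.4 j [ 0.01  0.17  1.44 -0.    1.53 -1.54] F [ 0.3 -0.3  0.7]
```

{"op": "send_rows", "data": {
  "rows": "-10 -36 20 -4.4 0.6;-20 -72 40 -4.4 0.6;-30 -108 60 -4.4 0.6;-40 -140 80 -4.4 0.6;-40 -145 118 -4.4 0.6;-40 -145 156 -4.4 0.6;-40 -145 190 -4.4 0.6;-40 -145 220 -4.4 0.6"
}}

```text
time_s: 13.02
tcp_pos: [548.5, -131.7, 89.3]
tcp_rot: [-0.001, -0.026, 1.0, 0.0]
contact_force: [-0.4, -0.0, 0.2]
gripper_width: 54.7
grip_force: 0.0
```

{"op": "send_rows", "data": {
  "rows": "0 0 35 0 0.6;0 0 60 0 0.6;0 0 60 0 0.6;0 0 60 0 0.6"
}}

```text
time_s: 13.35
tcp_pos: [548.8, -131.1, 31.1]
tcp_rot: [-0.001, -0.026, 1.0, 0.0]
contact_force: [0.2, -0.4, 0.7]
gripper_width: 54.6
grip_force: 0.0
```

```bash
python3 go.py 550 -132 -12 93
```

```text
t 13.35 tcp [ 548.8 -131.1   31.1] q [-0.001 -0.026  1.     0.   ] w 54.6
phi 93.0 shift [-1.3 -1.  43.1] turn 0.0 j [-0.25  0.44  1.79  0.    0.92 -1.88] F [ 0.2 -0.4  0.7]
```

{"op": "send_rows", "data": {
  "rows": "-1 -1 20 0 0.6;-1 -1 38 0 0.6;-1 -1 43 0 0.6;-1 -1 43 0 0.6;-1 -1 43 0 0;-1 -1 43 0 0;-1 -1 43 0 0;-1 -1 43 0 0",
  "newtons": 40
}}

```text
time_s: 14.02
tcp_pos: [551.1, -131.9, -9.7]
tcp_rot: [0.001, -0.027, 1.0, -0.0]
contact_force: [1.0, 0.1, 0.1]
gripper_width: 31.1
grip_force: 0.0
```

{"op": "send_rows", "data": {
  "rows": "0 0 0 0 0;0 0 0 0 0;0 0 -15 0 0;0 0 -40 0 0;0 0 -75 0 0;0 0 -110 0 0;0 0 -140 0 0;0 0 -140 0 0"
}}

```text
time_s: 14.68
tcp_pos: [554.3, -132.7, 135.7]
tcp_rot: [0.006, -0.027, 1.0, -0.002]
contact_force: [0.6, 0.4, -1.0]
gripper_width: 12.0
grip_force: 39.9
```

```bash
python3 go.py 643.9 273.2 130 5.6
```

```text
t 14.6833 tcp [ 554.3 -132.7  135.7] q [ 0.006 -0.027  1.    -0.002] w 12.0
phi 93.0 shift [-111.   400.6    5.5] turn 87.4 j [-0.26  0.33  1.65  0.    1.14 -1.88] F [ 0.6  0.4 -1. ]
```

{"op": "send_rows", "data": {
  "rows": "-8 30 0 7 0;-17 64 0 14 0;-26 98 0 21 0;-35 132 0 28 0;-44 166 0 35 0;-53 200 0 42 0;-62 234 0 49 0;-71 266 0 56 0"
}}

```text
time_s: 15.35
tcp_pos: [606.2, 139.5, 127.7]
tcp_rot: [-0.001, 0.448, 0.894, -0.001]
contact_force: [1.0, -0.0, -1.6]
gripper_width: 11.8
grip_force: 39.9
```

```bash
python3 go.py 643.9 273.2 -8 5.6
```

```text
t 15.35 tcp [606.2 139.5 127.7] q [-0.001  0.448  0.894 -0.001] w 11.8
phi 36.7 shift [ 84.4 110.4 135.6] turn 31.1 j [ 0.21  0.43  1.53  0.    1.19 -0.43] F [ 1.  -0.  -1.6]
```

{"op": "send_rows", "data": {
  "rows": "20 27 0 7 0;40 54 0 14 0;60 81 0 21 0;78 104 0 28 0;82 108 20 31 0;82 108 55 31 0;82 108 90 31 0;82 108 100 31 0"
}}

```text
time_s: 16.02
tcp_pos: [638.8, 266.6, 21.6]
tcp_rot: [-0.003, 0.669, 0.744, -0.006]
contact_force: [-1.4, -0.3, -3.6]
gripper_width: 11.6
grip_force: 39.9
```

```bash
python3 go.py 643.9 273.2 -8 5.6
```

```text
t 16.0167 tcp [638.8 266.6  21.6] q [-0.003  0.669  0.744 -0.006] w 11.6
phi 6.1 shift [ 6.1  6.2 29.5] turn 0.5 j [ 0.38  0.63  1.46 -0.    1.07  0.27] F [-1.4 -0.3 -3.6]
```

{"op": "send_rows", "data": {
  "rows": "4 4 10 0 0;4 4 20 0 0;4 4 27 0 0;4 4 27 0 0;4 4 27 0 0.4;4 4 27 0 0.4;4 4 27 0 0.4;4 4 27 0 0.4"
}}

```text
time_s: 16.68
tcp_pos: [648.3, 272.9, 3.8]
tcp_rot: [0.001, 0.669, 0.743, 0.001]
contact_force: [0.3, -0.3, 0.3]
gripper_width: 34.9
grip_force: 0.0
```

{"op": "send_rows", "data": {
  "rows": "0 0 0 0 0.4;0 0 -25 0 0.4;0 0 -65 0 0.4;0 0 -105 0 0.6;-10 -5 -135 -4 0.6;-40 -10 -138 -10 0.6;-80 -15 -138 -17 0.6;-120 -20 -138 -24 0.6"
}}

```text
time_s: 17.35
tcp_pos: [640.4, 150.8, 141.8]
tcp_rot: [0.001, 0.496, 0.868, 0.001]
contact_force: [-0.0, -0.9, -0.4]
gripper_width: 55.1
grip_force: 0.0
```

```bash
python3 go.py 641 -130.5 130 93
```

```text
t 17.35 tcp [640.4 150.8 141.8] q [0.001 0.496 0.868 0.001] w 55.1
phi 30.5 shift [-242.6 -142.4   11.7] turn -62.5 j [ 0.21  0.47  1.42 -0.    1.25 -0.32] F [-0.  -0.9 -0.4]
```

{"op": "send_rows", "data": {
  "rows": "-33 -19 0 -7 0.6;-66 -38 0 -14 0.6;-99 -58 0 -21 0.6;-132 -77 0 -28 0.6;-165 -96 0 -35 0.6;-198 -116 0 -42 0.6;-230 -136 0 -49 0.6;-240 -141 0 -56 0.6"
}}

```text
time_s: 18.02
tcp_pos: [637.7, -132.7, 140.7]
tcp_rot: [0.0, 0.033, 0.999, -0.001]
contact_force: [-0.1, -0.2, -0.7]
gripper_width: 54.8
grip_force: 0.0
```

{"op": "send_rows", "data": {
  "rows": "0 0 10 -6.5 0.6;0 0 40 -6.5 0.6;0 0 75 -6.5 0.6;0 0 105 -6.5 0.6;0 0 105 -6.5 0.6;0 0 105 -6.5 0.6"
}}

```text
time_s: 18.52
tcp_pos: [637.4, -127.0, 34.4]
tcp_rot: [-0.001, -0.022, 1.0, 0.0]
contact_force: [-0.1, -0.0, 0.1]
gripper_width: 54.6
grip_force: 0.0
```

```bash
python3 go.py 641 -130.5 -12 93; python3 - <<'E'
from h import *
p=vision.get_image('top'); save(p,'t7.png',3,(100,160,300,300))
E
```

```text
t 18.5167 tcp [ 637.4 -127.    34.4] q [-0.001 -0.022  1.     0.   ] w 54.6
phi 92.5 shift [-3.6 -3.7 46.4] turn -0.5 j [-0.21  0.55  1.57  0.    1.02 -1.83] F [-0.1 -0.   0.1]
```

View pics/t7.png

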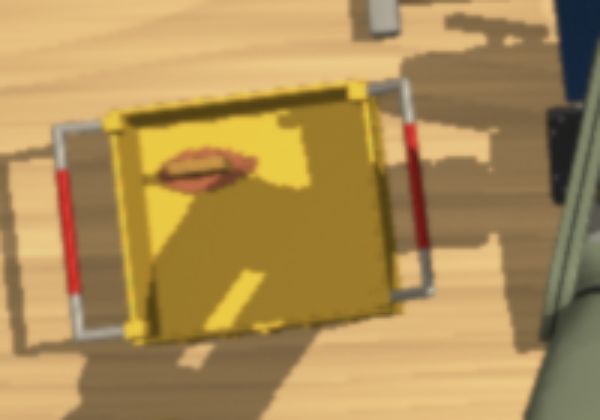

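The crop shows the first casting upright in the crate at (200,170). Next is casting B.

{"op": "send_rows", "data": {
  "rows": "-3 -3 20 0 0.6;-3 -3.5 38 0 0.6;-3 -3.5 46 0 0.6;-3 -3.5 46 0 0;-3 -3.5 46 0 0;-3 -3.5 46 0 0;-3 -3.5 46 0 0;-3 -3.5 46 0 0"
}}

```text
time_s: 19.23
tcp_pos: [642.2, -130.6, -9.5]
tcp_rot: [0.001, -0.022, 1.0, -0.0]
contact_force: [0.4, 0.0, 0.8]
gripper_width: 24.5
grip_force: 0.0
```

{"op": "send_rows", "data": {
  "rows": "0 0 0 0 0;0 0 0 0 0;0 0 -15 0 0;0 0 -40 0 0;0 0 -75 0 0;0 0 -110 0 0;0 0 -140 0 0;0 0 -140 0 0"
}}

```text
time_s: 19.9
tcp_pos: [645.4, -131.4, 136.4]
tcp_rot: [0.006, -0.022, 1.0, -0.002]
contact_force: [1.1, -0.6, -1.1]
gripper_width: 11.3
grip_force: 40.0
```

```bash
python3 go.py 554.3 264.4 130 5.6
```

```text
t 19.9 tcp [ 645.4 -131.4  136.4] q [ 0.006 -0.022  1.    -0.002] w 11.3
phi 92.5 shift [ 73.4 399.5   4.2] turn 86.9 j [-0.22  0.47  1.43  0.    1.22 -1.83] F [ 1.1 -0.6 -1.1]
```

{"op": "send_rows", "data": {
  "rows": "5 30 0 7 0;11 64 0 14 0;17 97 0 21 0;23 130 0 28 0;29 163 0 35 0;35 196 0 42 0;41 229 0 49 0;47 262 0 56 0"
}}

```text
time_s: 20.57
tcp_pos: [581.3, 130.4, 127.8]
tcp_rot: [-0.001, 0.452, 0.892, -0.001]
contact_force: [0.2, 0.4, -2.0]
gripper_width: 11.6
grip_force: 40.0
```

```bash
python3 go.py 554.3 264.4 -10 5.6
```

```text
t 20.5667 tcp [581.3 130.4 127.8] q [-0.001  0.452  0.892 -0.001] w 11.6
phi 36.2 shift [123.9  57.7 137.8] turn 30.6 j [ 0.2   0.39  1.59  0.    1.16 -0.43] F [ 0.2  0.4 -2. ]
```

{"op": "send_rows", "data": {
  "rows": "30 14 0 7 0;60 28 0 14 0;90 42 0 21 0;117 55 0 28 0;122 56 15 31 0;122 56 45 31 0;122 56 80 31 0;122 56 110 31 0"
}}

```text
time_s: 21.23
tcp_pos: [553.6, 260.4, 16.5]
tcp_rot: [-0.0, 0.672, 0.741, -0.001]
contact_force: [-0.2, -0.3, -2.6]
gripper_width: 11.6
grip_force: 40.0
```

{"op": "send_rows", "data": {
  "rows": "0 0 10 0 0;0 0 20 0 0;0 0 27 0 0;0 0 27 0 0;0 0 27 0 0;0 0 27 0 0.4;0 0 27 0 0.4;0 0 27 0 0.4"
}}

```text
time_s: 21.9
tcp_pos: [556.3, 260.9, -6.2]
tcp_rot: [0.001, 0.672, 0.74, 0.001]
contact_force: [0.1, -0.1, 0.0]
gripper_width: 28.8
grip_force: 0.0
```

{"op": "send_rows", "data": {
  "rows": "0 0 0 0 0.4;0 0 -25 0 0.4;0 0 -65 0 0.4;0 0 -105 0 0.6;-10 0 -135 -4 0.6;-45 5 -138 -10 0.6;-80 10 -138 -17 0.6;-115 15 -138 -24 0.6"
}}

```text
time_s: 22.57
tcp_pos: [581.9, 146.7, 132.0]
tcp_rot: [0.001, 0.5, 0.866, 0.001]
contact_force: [0.7, -0.2, -0.9]
gripper_width: 54.8
grip_force: 0.0
```

```bash
python3 go.py 562.5 -242.3 130 94.5
```

```text
t 22.5667 tcp [581.9 146.7 132. ] q [0.001 0.5   0.866 0.001] w 54.8
phi 30.0 shift [-327.3 -211.3    1.7] turn -64.5 j [ 0.23  0.39  1.58 -0.    1.17 -0.3 ] F [ 0.7 -0.2 -0.9]
```

{"op": "send_rows", "data": {
  "rows": "-30 -20 0 -7 0.6;-63 -41 0 -14 0.6;-96 -62 0 -21 0.6;-129 -83 0 -28 0.6;-162 -104 0 -35 0.6;-195 -125 0 -42 0.6;-228 -146 0 -49 0.6;-261 -167 0 -56 0.6"
}}

```text
time_s: 23.23
tcp_pos: [564.7, -159.8, 130.9]
tcp_rot: [0.001, 0.054, 0.999, -0.0]
contact_force: [0.2, -0.4, -1.0]
gripper_width: 54.8
grip_force: 0.0
```

```bash
python3 go.py 562.5 -242.3 30 94.5
```

```text
t 23.2333 tcp [ 564.7 -159.8  130.9] q [ 0.001  0.054  0.999 -0.   ] w 54.8
phi 83.8 shift [ -6.5 -82.3 100.9] turn -10.7 j [-0.3   0.37  1.61  0.    1.16 -1.76] F [ 0.2 -0.4 -1. ]
```

{"op": "send_rows", "data": {
  "rows": "-3 -35 0 -5 0.6;-5 -68 5 -9 0.6;-5 -78 20 -9 0.6;-5 -79 50 -9 0.6;-5 -79 80 -9 0.6;-5 -79 95 -9 0.6;-5 -79 95 -9 0.6"
}}

```text
time_s: 23.82
tcp_pos: [558.2, -236.0, 31.7]
tcp_rot: [-0.003, -0.022, 1.0, 0.002]
contact_force: [-0.6, -0.6, -0.1]
gripper_width: 54.7
grip_force: 0.0
```

```bash
python3 go.py 562.5 -242.3 -12 94.5
```

```text
t 23.8167 tcp [ 558.2 -236.    31.7] q [-0.003 -0.022  1.     0.002] w 54.7
phi 92.5 shift [-4.3 -6.6 43.6] turn -2.0 j [-0.42  0.49  1.68  0.    0.97 -2.03] F [-0.6 -0.6 -0.1]
```

{"op": "send_rows", "data": {
  "rows": "-2 -4 20 -2 0.6;-2 -6 38 -2 0.6;-2 -6 44 -2 0.6;-2 -6 44 -2 0;-2 -6 44 -2 0;-2 -6 44 -2 0;-2 -6 44 -2 0;-2 -6 44 -2 0"
}}

```text
time_s: 24.48
tcp_pos: [563.9, -243.1, -7.6]
tcp_rot: [0.001, -0.039, 0.999, -0.0]
contact_force: [-0.4, 0.5, -0.1]
gripper_width: 24.7
grip_force: 0.0
```

{"op": "send_rows", "data": {
  "rows": "0 0 0 0 0;0 0 0 0 0;0 0 -15 0 0;0 0 -40 0 0;0 0 -75 0 0;0 0 -110 0 0;0 0 -140 0 0;0 0 -140 0 0"
}}

```text
time_s: 25.15
tcp_pos: [567.0, -244.6, 138.2]
tcp_rot: [0.006, -0.039, 0.999, -0.003]
contact_force: [0.3, -1.7, -0.8]
gripper_width: 11.4
grip_force: 40.0
```

```bash
python3 go.py 653.7 173.6 130 5.6
```

```text
t 25.15 tcp [ 567.  -244.6  138.2] q [ 0.006 -0.039  0.999 -0.003] w 11.4
phi 94.5 shift [-119.3  410.1    7. ] turn 88.9 j [-0.43  0.41  1.54  0.    1.19 -2.08] F [ 0.3 -1.7 -0.8]
```

{"op": "send_rows", "data": {
  "rows": "-9 31 0 7 0;-18 64 0 14 0;-27 97 0 21 0;-36 130 0 28 0;-45 162 0 35 0;-55 194 0 42 0;-65 226 0 49 0;-75 258 0 56 0"
}}

```text
time_s: 25.82
tcp_pos: [617.1, 21.8, 130.1]
tcp_rot: [-0.001, 0.437, 0.899, -0.0]
contact_force: [0.2, -0.3, -1.9]
gripper_width: 12.2
grip_force: 40.0
```

```bash
python3 go.py 653.7 173.6 -10 5.6
```

```text
t 25.8167 tcp [617.1  21.8 130.1] q [-0.001  0.437  0.899 -0.   ] w 12.2
phi 38.2 shift [ 96.6 122.8 140.1] turn 32.6 j [ 0.02  0.42  1.54 -0.    1.19 -0.65] F [ 0.2 -0.3 -1.9]
```

{"op": "send_rows", "data": {
  "rows": "24 30 0 7 0;48 60 0 14 0;72 92 0 21 0;93 118 0 28 0;94 120 10 32.5 0;94 120 40 32.5 0;94 120 75 32.5 0;94 120 105 32.5 0"
}}

```text
time_s: 26.48
tcp_pos: [651.9, 168.7, 23.6]
tcp_rot: [-0.001, 0.669, 0.744, -0.001]
contact_force: [-0.6, -0.3, -2.6]
gripper_width: 11.7
grip_force: 40.0
```

{"op": "send_rows", "data": {
  "rows": "0 0 12 0 0;0 0 25 0 0;0 0 34 0 0;0 0 34 0 0;0 0 34 0 0;0 0 34 0 0.4;0 0 34 0 0.4;0 0 34 0 0.4"
}}

```text
time_s: 27.15
tcp_pos: [653.7, 168.6, -7.0]
tcp_rot: [0.0, 0.669, 0.743, 0.001]
contact_force: [0.2, -0.3, -0.0]
gripper_width: 29.0
grip_force: 0.0
```

{"op": "send_rows", "data": {
  "rows": "0 0 0 0 0.4;0 0 -25 0 0.4;0 0 -65 0 0.4;0 0 -105 0 0.6;-10 0 -135 -4 0.6;-45 0 -138 -10 0.6;-80 0 -138 -17 0.6;-115 0 -138 -24 0.6"
}}

```text
time_s: 27.82
tcp_pos: [665.7, 53.3, 131.9]
tcp_rot: [0.001, 0.497, 0.868, 0.001]
contact_force: [-0.0, -0.4, -0.9]
gripper_width: 54.3
grip_force: 0.0
```

```bash
python3 go.py 652.3 -245 130 95; python3 leaf.py
```

```text
t 27.8167 tcp [665.7  53.3 131.9] q [0.001 0.497 0.868 0.001] w 54.3
phi 30.4 shift [-250.4 -162.7    1.8] turn -64.6 j [ 0.06  0.49  1.41 -0.    1.24 -0.47] F [-0.  -0.4 -0.9]
top 97 c [ 650.9 -243.7] [48.8 12.7] mean [ 651.1 -243.2   48. ] ang 5.400000000000006
scene 99 c [ 652.9 -246.6] [50.1 19. ] mean [ 653.4 -248.7   45.8] ang 5.1
```

{"op": "send_rows", "data": {
  "rows": "-31 -20 0 -7 0.6;-63 -41 0 -14 0.6;-96 -62 0 -21 0.6;-129 -83 0 -28 0.6;-162 -105 0 -35 0.6;-195 -126 0 -42 0.6;-228 -147 0 -49 0.6;-245 -158 0 -56 0.6"
}}

```text
time_s: 28.58
tcp_pos: [650.5, -241.1, 130.2]
tcp_rot: [0.0, 0.034, 0.999, -0.001]
contact_force: [-0.3, -0.1, -0.2]
gripper_width: 55.1
grip_force: 0.0
```

```bash
python3 go.py 652.3 -245 30 95
```

```text
t 28.5833 tcp [ 650.5 -241.1  130.2] q [ 0.     0.034  0.999 -0.001] w 55.1
phi 86.2 shift [ -2.   -3.6 100.2] turn -8.8 j [-0.37  0.54  1.34 -0.    1.27 -1.87] F [-0.3 -0.1 -0.2]
```

{"op": "send_rows", "data": {
  "rows": "-2 -3 0 -7 0.6;-2 -3 20 -8.8 0.6;-2 -3 55 -8.8 0.6;-2 -3 90 -8.8 0.6;-2 -3 98 -8.8 0.6;-2 -3 98 -8.8 0.6"
}}

```text
time_s: 29.08
tcp_pos: [650.6, -238.8, 29.1]
tcp_rot: [-0.003, -0.042, 0.999, 0.002]
contact_force: [-0.9, -1.2, -0.1]
gripper_width: 55.2
grip_force: 0.0
```

```bash
python3 go.py 652.3 -245 -12 95
```

```text
t 29.0833 tcp [ 650.6 -238.8   29.1] q [-0.003 -0.042  0.999  0.002] w 55.2
phi 94.8 shift [-1.4 -6.4 41.1] turn -0.2 j [-0.37  0.62  1.46  0.    1.07 -2.02] F [-0.9 -1.2 -0.1]
```

{"op": "send_rows", "data": {
  "rows": "0 -3 20 0 0.6;0 -5 36 0 0.6;0 -5 42 0 0.6;0 -5 42 0 0;0 -5 42 0 0;0 -5 42 0 0;0 -5 42 0 0;0 -5 42 0 0"
}}

```text
time_s: 29.75
tcp_pos: [653.8, -245.3, -8.5]
tcp_rot: [0.001, -0.042, 0.999, -0.0]
contact_force: [0.2, 0.2, -0.3]
gripper_width: 24.2
grip_force: 0.0
```

{"op": "send_rows", "data": {
  "rows": "0 0 0 0 0;0 0 0 0 0;0 0 -15 0 0;0 0 -40 0 0;0 0 -75 0 0;0 0 -110 0 0;0 0 -140 0 0;0 0 -140 0 0"
}}

```text
time_s: 30.42
tcp_pos: [656.8, -246.7, 137.8]
tcp_rot: [0.006, -0.042, 0.999, -0.003]
contact_force: [1.0, -0.8, -1.0]
gripper_width: 11.8
grip_force: 40.0
```

```bash
python3 go.py 564.1 164.8 130 5.6
```

```text
t 30.4167 tcp [ 656.8 -246.7  137.8] q [ 0.006 -0.042  0.999 -0.003] w 11.8
phi 94.8 shift [ 58.  417.8   4.7] turn 89.2 j [-0.38  0.54  1.31  0.    1.28 -2.03] F [ 1.  -0.8 -1. ]
```

{"op": "send_rows", "data": {
  "rows": "4 31 0 7 0;8 64 0 14 0;13 97 0 21 0;17 130 0 28 0;21 163 0 35 0;26 196 0 42 0;31 229 0 49 0;35 262 0 56 0"
}}

```text
time_s: 31.08
tcp_pos: [594.4, 14.4, 128.6]
tcp_rot: [-0.001, 0.435, 0.901, -0.001]
contact_force: [0.9, -0.0, -2.5]
gripper_width: 11.8
grip_force: 40.0
```

```bash
python3 go.py 564.1 164.8 -10 5.6
```

```text
t 31.0833 tcp [594.4  14.4 128.6] q [-0.001  0.435  0.901 -0.001] w 11.8
phi 38.5 shift [136.4  70.1 138.7] turn 32.9 j [ 0.    0.39  1.59  0.    1.16 -0.67] F [ 0.9 -0.  -2.5]
```

{"op": "send_rows", "data": {
  "rows": "33 17 0 7 0;67 34 0 14 0;100 51 0 21 0;130 68 0 28 0;135 69 10 32.5 0;135 69 40 32.5 0;135 69 75 32.5 0;135 69 105 32.5 0"
}}

```text
time_s: 31.75
tcp_pos: [563.7, 161.5, 22.6]
tcp_rot: [-0.001, 0.667, 0.745, -0.001]
contact_force: [-0.4, 0.1, -2.8]
gripper_width: 11.6
grip_force: 40.0
```

{"op": "send_rows", "data": {
  "rows": "0 0 12 0 0;0 0 25 0 0;0 0 32 0 0;0 0 32 0 0;0 0 32 0 0;0 0 32 0 0.4;0 0 32 0 0.4;0 0 32 0 0.4"
}}

```text
time_s: 32.42
tcp_pos: [565.9, 161.5, -6.1]
tcp_rot: [0.0, 0.667, 0.745, 0.001]
contact_force: [0.0, -0.1, 0.4]
gripper_width: 29.3
grip_force: 0.0
```

{"op": "send_rows", "data": {
  "rows": "0 0 0 0 0.4;0 0 -25 0 0.4;0 0 -65 0 0.4;0 0 -105 0 0.4;0 0 -135 0 0;0 -35 -138 0 0;0 -75 -138 0 0;0 -115 -138 0 0"
}}

```text
time_s: 33.08
tcp_pos: [450.5, 148.7, 132.1]
tcp_rot: [0.001, 0.667, 0.745, 0.001]
contact_force: [0.0, -0.3, -0.8]
gripper_width: 12.9
grip_force: 0.0
```

```bash
st=1; python3 - <<'E'
from h import *
st()
for n in('top','scene'):
    p=vision.get_image(n); w=cloud(p); f=p['frame'].astype(int)
    save(p,n+'8.png',3,(100,160,300,300))
    red=(f[...,0]>110)&(f[...,1]<60)&(f[...,2]<60)
    for y0,y1 in((30,110),(330,400)):
        m=(w[...,0]>500)&(w[...,0]<700)&(w[...,1]>y0)&(w[...,1]<y1)&(w[...,2]>80)&(w[...,2]<150)&red; q=w[m]; print(n,'bail',q.mean(0).round(1),len(q))
    for d in trace('leaf0',p)[:6]:
        q=w[d['pixels']]; q=q[~np.isnan(q[:,0])]
        if len(q): print(n,round(d['score'],2),len(q),np.median(q,0).round(),np.percentile(q,[3,97],0).round().tolist())
E
python3 go.py 604 30 60 5.6
```

```text
t 33.0833 tcp [450.5 148.7 132.1] q [0.001 0.667 0.745 0.001] w 12.9
top bail [619.9  74.8 116.2] 86
top bail [587.3 364.7 106. ] 118
top 0.6 341 [645. 268.  14.] [[630.0, 233.0, 5.0], [663.0, 304.0, 53.0]]
top 0.57 408 [650. 170.  13.] [[634.0, 131.0, 3.0], [671.0, 209.0, 53.0]]
top 0.56 331 [556. 265.  14.] [[540.0, 226.0, 5.0], [572.0, 300.0, 53.0]]
top 0.52 351 [564. 159.  13.] [[547.0, 124.0, 5.0], [581.0, 203.0, 54.0]]
top 0.19 419 [615.  77. 114.] [[528.0, 64.0, 2.0], [706.0, 108.0, 120.0]]
scene bail [601.2  67.8 112.1] 59
scene bail [589.5 360.6 101.7] 46
scene 0.55 116 [651. 261.  27.] [[636.0, 243.0, 8.0], [658.0, 299.0, 49.0]]
scene 0.16 324 [ 792. -173.  229.] [[665.0, -224.0, 13.0], [813.0, 92.0, 256.0]]
t 33.2833 tcp [450.8 148.8 132. ] q [0.001 0.667 0.745 0.001] w 0.6
phi 6.3 shift [-135.   139.    72.3] turn 0.7 j [0.29 0.2  1.86 0.   1.08 0.18] F [ 1.1  1.5 -0.3]
```

View pics/top8.png

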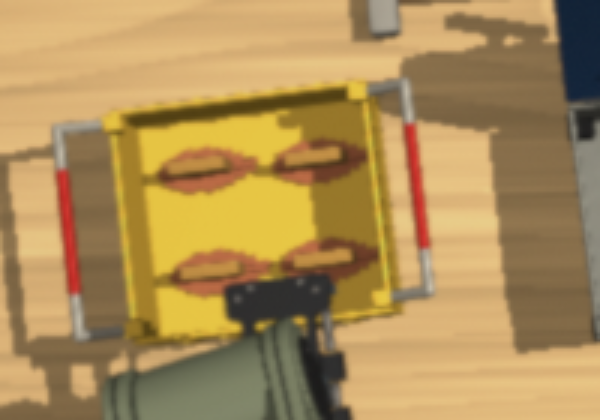

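The crop shows all four castings flat in the crate at (200,168), (318,158), (212,272) and (325,260). The bails are still out at (415,185) and (68,232). Next I grip bail_r's bar and carry it round.

{"op": "send_rows", "data": {
  "rows": "-15 20 0 -7 0.3;-28 48 0 -14 0.3;-42 76 0 -21 0.3;-56 104 0 -28 0.3;-70 130 0 -35 0.3;-86 150 0 -42 0.3;-94 158 0 -49 0.3;-94 158 0 -56 0.3"
}}

```text
time_s: 33.95
tcp_pos: [623.0, 70.8, 130.6]
tcp_rot: [0.001, 0.237, 0.971, 0.0]
contact_force: [-0.2, -0.1, 0.4]
gripper_width: 27.3
grip_force: 0.0
```

{"op": "send_rows", "data": {
  "rows": "0 0 0 -7 0.3;0 0 0 -14 0.3;0 0 0 -21 0.3;0 0 0 -28 0.3;0 0 0 -33.3 0.3;0 0 0 -33.3 0.3;0 0 0 -33.3 0.3"
}}

```text
time_s: 34.53
tcp_pos: [619.9, 72.6, 131.1]
tcp_rot: [0.001, -0.048, 0.999, 0.0]
contact_force: [-0.1, -0.4, -1.0]
gripper_width: 27.3
grip_force: 0.0
```

```bash
python3 go.py 618.3 72.5 64 95.6
```

```text
t 34.5333 tcp [619.9  72.6 131.1] q [ 0.001 -0.048  0.999  0.   ] w 27.3
phi 95.5 shift [ 1.7  0.1 67.1] turn -0.1 j [ 0.1   0.43  1.52  0.    1.19 -1.57] F [-0.1 -0.4 -1. ]
```

{"op": "send_rows", "data": {
  "rows": "1 0 30 0 0.3;1 0 55 0 0.3;1 0 67 0 0.3;1 0 67 0 0.3;1 0 67 0 0;1 0 67 0 0;1 0 67 0 0;1 0 67 0 0",
  "newtons": 10
}}

```text
time_s: 35.2
tcp_pos: [618.8, 73.5, 65.5]
tcp_rot: [0.002, -0.049, 0.999, 0.001]
contact_force: [0.9, 2.3, -1.6]
gripper_width: 9.8
grip_force: 10.0
```

```bash
python3 go.py 618.3 72.5 64 95.6
```

```text
t 35.2 tcp [618.8  73.5  65.5] q [ 0.002 -0.049  0.999  0.001] w 9.8
phi 95.6 shift [ 0.6 -0.9  1.5] turn -0.0 j [ 0.1   0.48  1.61  0.    1.05 -1.57] F [ 0.9  2.3 -1.6]
```

{"op": "send_rows", "data": {
  "rows": "0 2 -4 0 0;0 4.3 -8 0 0;0 8.5 -13 0 0;0 13.4 -18 0 0;0 19 -21.5 0 0;0 25 -24.5 0 0;0 31.5 -26.5 0 0;0 38.2 -27.4 0 0"
}}

```text
time_s: 35.87
tcp_pos: [614.7, 109.9, 93.8]
tcp_rot: [0.002, -0.049, 0.999, -0.001]
contact_force: [2.7, -3.5, 2.6]
gripper_width: 9.5
grip_force: 10.0
```

{"op": "send_rows", "data": {
  "rows": "0 6.8 0.3 0 0;0 13.4 1.1 0 0;0 20 3 0 0;0 26 6 0 0;0 31.5 9.8 0 0;0 36.4 14.5 0 0;0 40.5 19.8 0 0;0 43.9 25.7 0 0"
}}

```text
time_s: 36.53
tcp_pos: [608.7, 154.7, 65.0]
tcp_rot: [-0.001, -0.049, 0.999, -0.0]
contact_force: [2.1, -3.6, 1.8]
gripper_width: 9.6
grip_force: 10.0
```

{"op": "send_rows", "data": {
  "rows": "0 2 5 0 0;0 3.5 11 0 0;0 4.3 17 0 0;0 4.3 20 0 0;0 4.3 22 0 0;0 4.3 22 0 0"
}}

```text
time_s: 37.03
tcp_pos: [609.2, 157.9, 45.1]
tcp_rot: [0.0, -0.049, 0.999, -0.0]
contact_force: [-0.7, -3.3, 8.3]
gripper_width: 9.1
grip_force: 10.0
```

```bash
cat > bail.py <<'E'
from h import *
s=st(); print(s['contact_force'],s['grip_force'])
for n in('top','scene'):
    p=vision.get_image(n); w=cloud(p); f=p['frame'].astype(int)
    red=(f[...,0]>90)&(f[...,1]<60)&(f[...,2]<60)
    for y0,y1 in((30,110),(110,220),(220,330),(330,400)):
        m=(w[...,0]>520)&(w[...,0]<690)&(w[...,1]>y0)&(w[...,1]<y1)&(w[...,2]>75)&(w[...,2]<160)&red; q=w[m]
        if len(q)>8: print(n,'bail',q.mean(0).round(1),len(q),np.percentile(q[:,2],[5,95]).round(1))
E
python3 bail.py
```

```text
t 37.0333 tcp [609.2 157.9  45.1] q [ 0.    -0.049  0.999 -0.   ] w 9.1
[-0.65724514 -3.26788673  8.26986172] 10.00354751944542
top bail [584.  365.4 105.2] 129 [100.3 109.8]
scene bail [617.7 155.   92. ] 38 [86.4 98.2]
scene bail [614.6 363.7 103.8] 29 [ 96.4 108.5]
```

{"op": "send_rows", "data": {
  "rows": "0 0 -2 0 0.35;0 0 -2 0 0.35;0 0 -2 0 0.35;0 0 -20 0 0.35;0 0 -55 0 0.35;0 20 -85 0 0.35;0 60 -85 0 0.35;0 100 -85 0 0.35"
}}

```text
time_s: 37.8
tcp_pos: [600.2, 259.0, 131.1]
tcp_rot: [0.002, -0.047, 0.999, 0.001]
contact_force: [-0.6, 0.4, -1.0]
gripper_width: 32.1
grip_force: 0.0
```

{"op": "send_rows", "data": {
  "rows": "0 40 0 0 0.35;0 80 0 0 0.35;0 105 0 0 0.35;0 107 0 0 0.35;0 107 15 0 0.35;0 107 25 0 0.35;0 107 25 0 0.35"
}}

```text
time_s: 38.38
tcp_pos: [586.7, 363.1, 100.4]
tcp_rot: [-0.003, -0.049, 0.999, -0.002]
contact_force: [-0.8, -0.1, -0.2]
gripper_width: 31.8
grip_force: 0.0
```

```bash
python3 bail.py;python3 go.py 589 364.5 55 95.6
```

```text
t 38.3833 tcp [586.7 363.1 100.4] q [-0.003 -0.049  0.999 -0.002] w 31.8
[-0.8286778  -0.13069495 -0.22910563] 0.0
top bail [611.1 158.5  95.2] 122 [ 89.9 100. ]
top bail [548.7 360.8 106.1] 26 [100.8 110.7]
scene bail [603.6 153.6  91.2] 46 [87.  95.5]
scene bail [595.4 360.6 102.1] 59 [ 97.5 108.1]
t 38.4833 tcp [588.4 363.6 103.1] q [-0.001 -0.048  0.999 -0.   ] w 31.8
phi 95.6 shift [-0.8  0.9 48.1] turn -0.0 j [ 0.54  0.55  1.38  0.    1.21 -1.13] F [-0.1 -0.9  0.6]
```

{"op": "send_rows", "data": {
  "rows": "0 1 20 0 0.35;0 1 38 0 0.35;0 1 48 0 0.35;0 1 48 0 0.35;0 1 48 0 0;0 1 48 0 0;0 1 48 0 0;0 1 48 0 0"
}}

```text
time_s: 39.15
tcp_pos: [589.4, 365.8, 57.2]
tcp_rot: [0.001, -0.049, 0.999, 0.0]
contact_force: [-0.2, 1.3, 0.2]
gripper_width: 9.4
grip_force: 10.0
```

```bash
python3 go.py 589 364.5 55 95.6
```

```text
t 39.15 tcp [589.4 365.8  57.2] q [ 0.001 -0.049  0.999  0.   ] w 9.4
phi 95.6 shift [ 0.6 -1.2  2.2] turn 0.0 j [ 0.54  0.59  1.43 -0.    1.12 -1.13] F [-0.2  1.3  0.2]
```

{"op": "send_rows", "data": {
  "rows": "0 -1 -5 0 0;0 -3 -9.5 0 0;0 -8.5 -19 0 0;0 -16.3 -27.3 0 0;0 -26 -33 0 0;0 -36.7 -36.4 0 0;0 -48 -37 0 0;0 -58.8 -34.6 0 0"
}}

```text
time_s: 39.82
tcp_pos: [595.2, 306.4, 92.6]
tcp_rot: [0.002, -0.049, 0.999, 0.001]
contact_force: [0.4, 2.7, 1.3]
gripper_width: 9.7
grip_force: 10.0
```

{"op": "send_rows", "data": {
  "rows": "0 -10 5 0 0;0 -18.7 12.2 0 0;0 -25.2 21.4 0 0;0 -29.2 31.8 0 0;0 -30.5 42.6 0 0;0 -30.5 47 0 0;0 -30.5 47 0 0;0 -30.5 47 0 0"
}}

```text
time_s: 40.48
tcp_pos: [597.2, 277.3, 42.7]
tcp_rot: [-0.0, -0.049, 0.999, 0.0]
contact_force: [1.0, 5.0, 2.6]
gripper_width: 9.6
grip_force: 10.0
```

{"op": "send_rows", "data": {
  "rows": "0 0 -2 0 0.35;0 0 -2 0 0.35;0 0 -2 0 0.35;0 0 -20 0 0.35;0 0 -60 0 0.35;0 0 -100 0 0.35;0 0 -130 0 0.35;0 0 -130 0 0.35"
}}

```text
time_s: 41.15
tcp_pos: [600.6, 277.4, 180.7]
tcp_rot: [0.006, -0.049, 0.999, 0.002]
contact_force: [1.6, -0.2, 0.2]
gripper_width: 31.7
grip_force: 0.0
```

```bash
python3 bail.py; python3 - <<'E'
from h import *
for n in('top','scene'):
    p=vision.get_image(n); w=cloud(p)
    for d in trace('caddy',p)[:4]:
        q=w[d['pixels']]; q=q[~np.isnan(q[:,0])]
        if len(q)<500: continue
        k=q[(q[:,2]>82)&(q[:,2]<115)]; c,s,a=cv2.minAreaRect(k[:,:2].astype(np.float32)); v=np.linalg.svd(k[:,:2]-k[:,:2].mean(0))[2][0]
        print(n,round(d['score'],2),np.median(q,0).round(),np.round(c,1),np.round(s,1),'top z',np.percentile(k[:,2],[50,95]).round(1),'bar ang',(np.degrees(np.arctan2(v[1],v[0]))%180).round(1))
E
```

```text
t 41.15 tcp [600.6 277.4 180.7] q [ 0.006 -0.049  0.999  0.002] w 31.7
[ 1.61016503 -0.15612195  0.16282587] 0.0
top bail [610.4 158.4  95.5] 117 [ 90.4 100.3]
top bail [563.2 274.7  94.4] 34 [89.1 99.5]
scene bail [603.9 153.2  91.6] 46 [86.8 96. ]
scene bail [601.7 272.3  91.7] 54 [87.7 96.5]
top 0.94 [ 399. -355.   14.] [ 395.8 -352.3] [ 14.3 167.8] top z [ 97.  102.2] bar ang 92.3
top 0.79 [ 616. -484.   14.] [ 615.6 -484.7] [ 17.7 170.3] top z [ 97.1 101.9] bar ang 150.7
scene 0.73 [ 399. -356.   17.] [ 397.8 -356.7] [ 19.9 170.9] top z [94.7 99.5] bar ang 92.1
scene 0.69 [ 623. -492.   16.] [ 619.7 -488.6] [ 15.3 171.1] top z [ 96.8 100.7] bar ang 150.1
```

```bash
python3 go.py 396.8 -354.5 150 2.2
```

```text
t 41.45 tcp [596.2 276.  171.2] q [-0.002 -0.049  0.999 -0.001] w 31.6
phi 95.6 shift [ 259.9 -607.9   23.3] turn 93.4 j [ 0.42  0.46  1.37 -0.    1.32 -1.25] F [-0.4 -0.4  0. ]
```

{"op": "send_rows", "data": {
  "rows": "14 -33 0 7 0.5;29 -68 0 14 0.5;44 -103 0 21 0.5;59 -138 0 28 0.5;74 -173 0 35 0.5;89 -208 0 42 0.5;104 -243 0 49 0.5;119 -278 0 56 0.5"
}}

```text
time_s: 42.12
tcp_pos: [504.4, -13.2, 172.2]
tcp_rot: [-0.001, 0.428, 0.904, -0.001]
contact_force: [1.0, 0.1, 0.9]
gripper_width: 45.3
grip_force: 0.0
```

```bash
python3 go.py 396.8 -354.5 120 2.2
```

```text
t 42.1167 tcp [504.4 -13.2 172.2] q [-0.001  0.428  0.904 -0.001] w 45.3
phi 39.3 shift [-196.1 -299.3   52.5] turn 37.1 j [-0.05  0.22  1.73 -0.    1.2  -0.73] F [1.  0.1 0.9]
```

{"op": "send_rows", "data": {
  "rows": "-21 -32 0 7 0.5;-42 -64 0 14 0.5;-63 -96 0 21 0.5;-84 -128 0 28 0.5;-105 -160 0 35 0.5;-126 -192 0 37 0.5;-147 -224 0 37 0.5;-168 -256 0 37 0.5"
}}

```text
time_s: 42.78
tcp_pos: [414.4, -305.5, 172.2]
tcp_rot: [-0.001, 0.691, 0.723, -0.0]
contact_force: [0.7, 0.2, 0.4]
gripper_width: 45.4
grip_force: 0.0
```

```bash
python3 go.py 396.8 -354.5 44 2.2
```

```text
t 42.7833 tcp [ 414.4 -305.5  172.2] q [-0.001  0.691  0.723 -0.   ] w 45.4
phi 2.6 shift [-48.4 -19.5 128.2] turn 0.4 j [-0.66  0.23  1.71  0.    1.21 -0.7 ] F [0.7 0.2 0.4]
```

{"op": "send_rows", "data": {
  "rows": "-30 -12 0 0.4 0.5;-44 -18 0 0.4 0.5;-46 -19 20 0.4 0.5;-46 -19 50 0.4 0.5;-46 -19 70 0.4 0.5;-46 -19 70 0.4 0.5;-46 -19 70 0.4 0.5"
}}

```text
time_s: 43.37
tcp_pos: [398.1, -350.2, 102.0]
tcp_rot: [-0.002, 0.693, 0.721, -0.0]
contact_force: [-0.3, 0.6, 0.6]
gripper_width: 45.9
grip_force: 0.0
```

```bash
python3 - <<'E'
from h import *
p=vision.get_image('scene'); w=cloud(p)
for d in trace('caddy',p)[:3]:
    q=w[d['pixels']]; q=q[~np.isnan(q[:,0])]; print(round(d['score'],2),np.median(q,0).round())
save(p,'s9.png',4,(140,200,290,340))
E
python3 go.py 396.8 -354.5 44 2.2
```

```text
0.7 [ 399. -359.   16.]
0.67 [ 623. -493.   16.]
t 43.4667 tcp [ 399.8 -351.5  104.3] q [0.001 0.693 0.721 0.   ] w 45.5
phi 2.2 shift [-2.8 -3.2 60.3] turn 0.0 j [-0.74  0.31  1.78  0.    1.05 -0.78] F [ 0.5 -0.  -0.3]
```

View pics/s9.png

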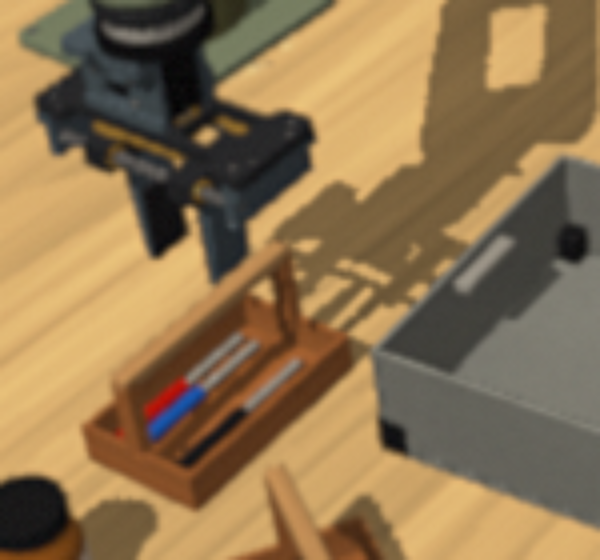

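The view shows the gripper straddling the caddy's bar at (200,310), clear on both sides.

{"op": "send_rows", "data": {
  "rows": "-2.5 -3 20 0 0.5;-2.5 -3 45 0 0.5;-2.5 -3 59 0 0.5;-2.5 -3 59 0 0.5;-2.5 -3 59 0 0;-2.5 -3 59 0 0;-2.5 -3 59 0 0;-2.5 -3 59 0 0",
  "newtons": 50
}}

```text
time_s: 44.13
tcp_pos: [397.1, -354.3, 45.9]
tcp_rot: [0.001, 0.693, 0.721, 0.0]
contact_force: [0.7, 0.6, -0.9]
gripper_width: 21.8
grip_force: 0.0
```

{"op": "send_rows", "data": {
  "rows": "0 0 0 0 0;0 0 0 0 0;0 0 -5 0 0;0 0 -15 0 0;0 0 -30 0 0;0 0 -50 0 0;0 0 -75 0 0;0 0 -100 0 0"
}}

```text
time_s: 44.8
tcp_pos: [395.7, -353.1, 145.5]
tcp_rot: [-0.001, 0.693, 0.721, 0.0]
contact_force: [0.8, -1.1, -3.4]
gripper_width: 13.5
grip_force: 50.0
```

{"op": "send_rows", "data": {
  "rows": "0 0 -25 0 0;0 0 -45 0 0;0 0 -60 0 0;0 0 -60 0 0;0 0 -60 0 0"
}}

```text
time_s: 45.22
tcp_pos: [396.3, -353.7, 205.0]
tcp_rot: [0.001, 0.693, 0.721, 0.0]
contact_force: [0.1, 0.1, -3.9]
gripper_width: 13.7
grip_force: 50.0
```

```bash
python3 go.py 604 217.6 200 5.6; python3 - <<'E'
from h import *
s=robot.read_state()
for n in('top','scene'):
    p=vision.get_image(n); w=cloud(p)
    m=(abs(w[...,0]-400)<100)&(abs(w[...,1]+355)<110)&(w[...,2]>90)&(w[...,2]<270); q=w[m]
    for lo in range(140,240,10):
        k=q[(q[:,2]>=lo)&(q[:,2]<lo+10)]
        if len(k)>5: print(n,lo,len(k),np.percentile(k,[2,98],0).round().tolist())
E
```

```text
t 45.2167 tcp [ 396.3 -353.7  205. ] q [0.001 0.693 0.721 0.   ] w 13.7
phi 2.2 shift [562.8 229.6   4.8] turn -3.4 j [-0.75  0.23  1.62  0.    1.29 -0.79] F [ 0.1  0.1 -3.9]
top 150 42 [[350.0, -399.0, 156.0], [445.0, -270.0, 160.0]]
top 160 763 [[349.0, -408.0, 161.0], [440.0, -269.0, 170.0]]
top 170 379 [[349.0, -412.0, 170.0], [443.0, -268.0, 180.0]]
top 180 145 [[343.0, -432.0, 180.0], [447.0, -267.0, 190.0]]
top 190 196 [[344.0, -424.0, 190.0], [447.0, -267.0, 196.0]]
top 200 8 [[388.0, -272.0, 200.0], [399.0, -268.0, 209.0]]
top 210 9 [[387.0, -280.0, 212.0], [400.0, -268.0, 219.0]]
top 230 6 [[385.0, -330.0, 232.0], [399.0, -268.0, 239.0]]
scene 150 83 [[355.0, -442.0, 155.0], [449.0, -271.0, 160.0]]
scene 160 744 [[348.0, -441.0, 160.0], [449.0, -274.0, 170.0]]
scene 170 661 [[347.0, -441.0, 170.0], [449.0, -273.0, 180.0]]
scene 180 473 [[346.0, -441.0, 180.0], [450.0, -269.0, 190.0]]
scene 190 150 [[346.0, -441.0, 190.0], [449.0, -271.0, 199.0]]
scene 200 39 [[388.0, -441.0, 201.0], [408.0, -271.0, 209.0]]
scene 210 44 [[387.0, -441.0, 211.0], [409.0, -274.0, 219.0]]
scene 220 43 [[387.0, -441.0, 220.0], [408.0, -272.0, 230.0]]
scene 230 42 [[391.0, -440.0, 230.0], [410.0, -269.0, 240.0]]
```

{"op": "send_rows", "data": {
  "rows": "14 6 0 -1 0;42 17 0 -2 0;76 31 0 -3.4 0;110 45 0 -3.4 0;144 59 0 -3.4 0;178 73 0 -3.4 0;212 87 0 -3.4 0;246 100 0 -3.4 0"
}}

```text
time_s: 45.98
tcp_pos: [486.1, -102.1, 203.0]
tcp_rot: [-0.001, 0.672, 0.741, -0.001]
contact_force: [0.5, -1.0, -3.3]
gripper_width: 13.5
grip_force: 50.0
```

```bash
python3 go.py 604 217.6 200 5.6
```

```text
t 45.9833 tcp [ 486.1 -102.1  203. ] q [-0.001  0.672  0.741 -0.001] w 13.5
phi 5.6 shift [306.6 148.6   2.9] turn 0.0 j [-0.23  0.18  1.69  0.    1.27 -0.33] F [ 0.5 -1.  -3.3]
```

{"op": "send_rows", "data": {
  "rows": "34 16 0 0 0;68 32 0 0 0;102 48 0 0 0;136 64 0 0 0;170 81 0 0 0;204 98 0 0 0;238 115 0 0 0;265 128 0 0 0"
}}

```text
time_s: 46.65
tcp_pos: [588.0, 175.0, 202.4]
tcp_rot: [-0.001, 0.671, 0.741, -0.001]
contact_force: [0.4, -0.5, -3.8]
gripper_width: 13.5
grip_force: 50.0
```

{"op": "send_rows", "data": {
  "rows": "20 10 0 0 0;34 17 0 0 0;37 18 0 0 0;37 18 0 0 0;37 18 0 0 0;37 18 0 0 0"
}}

```text
time_s: 47.15
tcp_pos: [601.9, 209.5, 204.1]
tcp_rot: [-0.0, 0.672, 0.741, -0.001]
contact_force: [0.1, -0.3, -3.2]
gripper_width: 13.6
grip_force: 50.0
```

```bash
python3 bail.py; python3 go.py 604 217.6 139 5.6
```

```text
t 47.15 tcp [601.9 209.5 204.1] q [-0.     0.672  0.741 -0.001] w 13.6
[ 0.09108954 -0.26660889 -3.22852097] 49.99828219413757
scene bail [612.8 155.3  94. ] 61 [85.9 96.9]
scene bail [628.4 276.1  96.1] 25 [ 89.7 100.4]
t 47.25 tcp [602.1 209.6 204.6] q [-0.     0.672  0.74  -0.   ] w 13.9
phi 5.5 shift [ 7.8  2.6 65.6] turn -0.1 j [ 0.32  0.41  1.37 -0.    1.37  0.22] F [ 0.2  1.  -3.6]
```

{"op": "send_rows", "data": {
  "rows": "7 2 8 0 0;7.5 2.5 20 0 0;7.5 2.5 34 0 0;7.5 2.5 46 0 0;7.5 2.5 54 0 0;7.5 2.5 59 0 0;7.5 2.5 60 0 0;7.5 2.5 60 0 0"
}}

```text
time_s: 47.92
tcp_pos: [604.3, 218.6, 144.6]
tcp_rot: [-0.0, 0.672, 0.741, 0.0]
contact_force: [0.4, 0.9, -3.0]
gripper_width: 13.7
grip_force: 50.0
```

{"op": "send_rows", "data": {
  "rows": "0 0 1.5 0 0;0 0 3 0 0;0 0 4 0 0;0 0 4 0 0"
}}

```text
time_s: 48.25
tcp_pos: [604.2, 218.6, 140.6]
tcp_rot: [0.0, 0.672, 0.741, 0.0]
contact_force: [0.3, 0.8, -3.0]
gripper_width: 14.2
grip_force: 50.0
```

```bash
python3 go.py 604 217.6 139 5.6
```

```text
t 48.25 tcp [604.2 218.6 140.6] q [0.    0.672 0.741 0.   ] w 14.2
phi 5.6 shift [-0.9 -0.3  1.6] turn 0.0 j [0.33 0.45 1.46 0.   1.23 0.23] F [ 0.3  0.8 -3. ]
```

{"op": "send_rows", "data": {
  "rows": "0 0 1 0 0;0 0 2 0 0;0 0 2 0 0;0 0 2 0 0"
}}

```text
time_s: 48.58
tcp_pos: [604.4, 218.7, 140.3]
tcp_rot: [0.0, 0.672, 0.741, 0.001]
contact_force: [-2.9, -1.0, 6.1]
gripper_width: 13.7
grip_force: 50.0
```

```bash
python3 bail.py
```

```text
t 48.5833 tcp [604.4 218.7 140.3] q [0.    0.672 0.741 0.001] w 13.7
[-2.92382286 -0.97590328  6.09124791] 50.00182092189789
top bail [610.1 179.2 108.9] 309 [ 97.8 115.4]
scene bail [604.5 176.9 109.9] 70 [ 96.3 126.1]
scene bail [622.9 259.7 105.9] 24 [ 96.4 120.6]
```

Contact made. I back off 1 mm, release and rise straight up, then check.

{"op": "send_rows", "data": {
  "rows": "0 0 -1.5 0 0;0 0 -1.5 0 0.15;0 0 -1.5 0 0.3;0 0 -1.5 0 0.5;0 0 -1.5 0 0.5;0 0 -1.5 0 0.5;0 0 -1.5 0 0.5;0 0 -1.5 0 0.5"
}}

```text
time_s: 49.35
tcp_pos: [604.3, 218.5, 140.0]
tcp_rot: [0.0, 0.672, 0.741, 0.0]
contact_force: [0.0, -0.7, 0.0]
gripper_width: 45.1
grip_force: 0.0
```

{"op": "send_rows", "data": {
  "rows": "0 0 -10 0 0.5;0 0 -30 0 0.5;0 0 -60 0 0.5;0 0 -95 0 0.5;0 0 -130 0 0.5;-20 -20 -140 0 0.5;-50 -50 -140 0 0.5;-80 -80 -140 0 0.5"
}}

```text
time_s: 50.02
tcp_pos: [533.4, 131.9, 281.6]
tcp_rot: [0.001, 0.671, 0.741, 0.001]
contact_force: [1.0, -0.3, 0.3]
gripper_width: 45.7
grip_force: 0.0
```

{"op": "send_rows", "data": {
  "rows": "-25 -25 0 0 0.5;-50 -50 0 0 0.5;-75 -75 0 0 0.5;-100 -100 0 0 0.5;-120 -100 0 0 0.5;-120 -100 0 0 0.5;-120 -100 0 0 0.5"
}}

```text
time_s: 50.6
tcp_pos: [445.8, 2.7, 281.1]
tcp_rot: [0.001, 0.672, 0.74, 0.001]
contact_force: [-0.8, 0.5, -0.0]
gripper_width: 45.8
grip_force: 0.0
```

```bash
python3 bail.py; python3 - <<'E'
from h import *
for n in('top','scene'):
    p=vision.get_image(n); w=cloud(p)
    save(p,n+'10.png',3,(90,120,350,310) if n=='top' else (220,130,420,310))
    for d in trace('caddy',p)[:4]:
        q=w[d['pixels']]; q=q[~np.isnan(q[:,0])]
        k=q[(q[:,2]>175)&(q[:,2]<215)]
        if len(k)>50: c,s,a=cv2.minAreaRect(k[:,:2].astype(np.float32)); v=np.linalg.svd(k[:,:2]-k[:,:2].mean(0))[2][0]; print(n,np.round(c,1),np.round(s,1),k.mean(0).round(1),(np.degrees(np.arctan2(v[1],v[0]))%180).round(1))
    for d in trace('lid',p)[:1]:
        q=w[d['pixels']]; q=q[~np.isnan(q[:,0])]; print('lid',np.median(q,0).round())
E
```

```text
t 50.6 tcp [445.8   2.7 281.1] q [0.001 0.672 0.74  0.001] w 45.8
[-0.75311501  0.4906692  -0.0343098 ] 0.0
top bail [611.2 181.1 108.8] 320 [ 99. 115.]
top bail [600.1 267.9 102.2] 67 [ 94.2 114.3]
scene bail [608.  176.7 108.7] 72 [ 95.8 124.4]
scene bail [615.3 265.4 105.9] 28 [ 95.4 121.6]
top [604.  217.5] [ 15.3 168.1] [603.5 217.  192.2] 95.7
lid [ 736. -168.  224.]
scene [606.3 213.9] [ 17.2 172.4] [608.7 203.5 189. ] 96.3
lid [ 764. -212.  233.]
```

View pics/scene10.png

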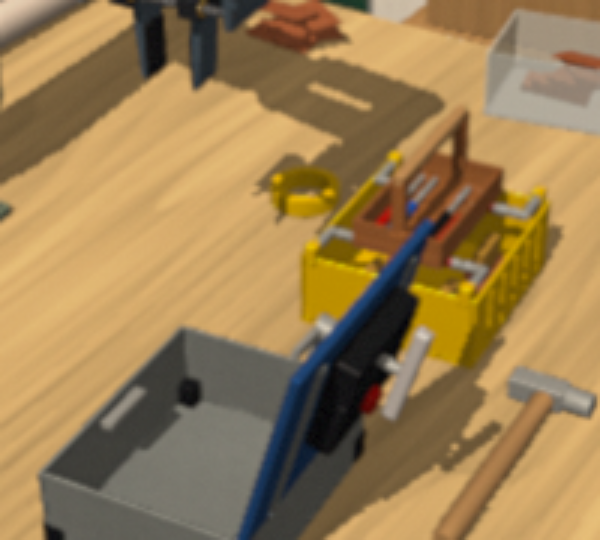

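View pics/top10.png

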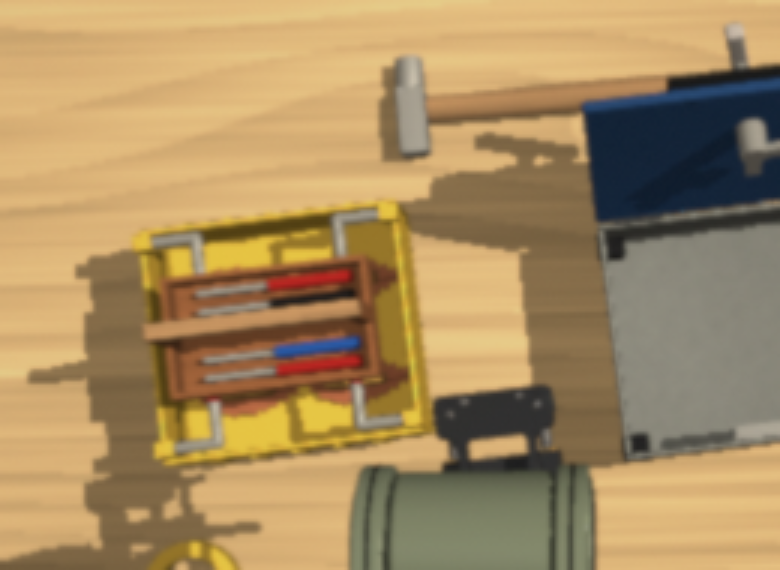

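The caddy sits level and square on both bails, its bar at crop (255,318) in the top view. The door is open, the case is empty, and the robot is clear of everything, so I hand the job in.

```bash
python3 -c "
from rig import job_done
print(job_done())"
```

```text
the job is handed in; nothing more can be done
None
```

The job is handed in after about 51 s of robot time: case unlatched and its door open, all four castings in the crate, both bails in, and the caddy centred and square on them. The interface returned no verdict, so this rests on my final camera check.

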